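# Rack two glazed tiles in the drying tray

## Robot

A 7-joint arm with a two-finger parallel gripper is mounted at the origin on the work surface. World frame = base frame: x ahead of the robot, y to its left, z up, the work surface at z = 0. Lengths are in m, angles in rad, forces in N, time in s.
With the tool pointing down it reaches from about 0.425 to 0.975 m from the base axis. Payload 16.7 kg.
Tool frame: the origin (TCP) lies at the very end of the fingers, on their centre line; the grasp point (between the pads) lies 19 mm behind it; x points along the fingers, z is the direction in which the jaws open and shut, and the axes are right-handed (so a half turn about x gives the same grasp; the last joint's range is limited). The gripper opens to 85 mm and grips with 20 to 120 N. Pads are 22 mm wide; open, the fingers measure 114 mm over their backs; the gripper's body (76 mm by 85 mm) begins 54 mm behind the grasp point. The pads swing forward as they close: fully open they stand 13 mm farther back than shut.
Start: joints at [1.109, 0.426, 0.074, 1.606, -0.034, 1.111, -0.067], TCP at [0.208, -0.642, 0.231] pointing down, gripper open.
Joint ranges: [-2.85, 2.85], [-0.5, 2.14], [-1.23, 1.37], [0.21, 2.46], [-1.02, 4.16], [0.16, 2.05], [-2.73, 2.73]. Speed limits (rad/s): [1.89, 1.89, 2.39, 2.39, 3.01, 3.01, 3.01].

## Interface

Orientations are given as a 3x3 rotation matrix whose columns are the frame's x, y, z axes.
In Python, from cell import ctrl gives the robot as it stands.
- The arm moves only by the tool play_rows, never from a script. Its argument "increments" is a list of rows, each an object of numbers: "tx", "ty", "tz": the shift along the tool's x, y, z in mm; "wx", "wy", "wz": the turn, a rotation vector about the tool's x, y, z in degrees; "grip": the closure, from 0 (fully open) to 1 (shut). In form: [{"tx": .., "ty": .., "tz": .., "wx": .., "wy": .., "wz": .., "grip": ..}, ...]. A call has 1 to 20 rows; each row shifts and turns the pose as measured when the row begins, along the tool's axes as they then stand; what a row does not reach is not made up. A row lasts 1/10 s, in which the tool goes at most 50 mm and 8.59 degrees, less where a joint would pass 70% of its speed; a pose out of reach is approached as far as the arm can. A call with a gripper value outside its range is refused whole. The fingers move at their own pace and stop on an object; the grip force is fixed at half the most. Time passes only in rows, so rows that do not move let the fingers close. It gives the time, the measured TCP pose, the force and the opening at its end, in the units of the state.
- ctrl.get_obs(): the state, without advancing time (a new reading comes with each control period).
- ctrl.snapshot(name): name is "side" or "top" or "wrist"; returns a dict with "img" (400x640x3 uint8, red, green, blue), "z_map" (400x640 float32, m along the optical axis (not along the pixel's ray), 0 where there is no reading), "fx", "fy", "cx", "cy" (pixels), "k1" (the pictures are not rectified: a ray, as slopes to the right and down, at radius r is drawn at 1 + k1 r^2 times it, then the intrinsics apply), "view" (4x4, takes a point from world to camera coordinates). Camera axes: x right, y down, z forward; pixel columns grow to the right and rows downward; lengths in m; the calibration is good to about 2 mm. A picture is of the moment at which its call begins.
- ctrl.sign_off(): hands the job in, once; it reports no verdict.
The state is a dict: "time_s": time; "q": joint angles; "dq": joint speeds; "joint_torque": joint torques, N m; "position": TCP position; "eef_rot": TCP orientation; "contact_force": force on the tool from outside, world axes, zero at the start; "wrist_torque": the same for the moment, N m; "opening": finger opening in m.
Only numpy, scipy, OpenCV 4.12 (cv2) and the standard library are available. Lean on these libraries where they do the work, as an engineer would, in place of code of your own. Each camera call takes 0.05 s, during which the arm holds its last target.

## Task

Draw the empty drying tray all the way out to the loading board, slide the two freshly glazed tiles off the board and over the tray's low lip until each lies flat in the compartment made for it, then push the tray fully home under its clear cover. The glaze is still wet, so slide the tiles along without ever lifting or tipping them up. Leave the brush, beaker, bowls, jar, mug and palette knife where they are.

Things in the scene. Friction and masses are not known exactly. Their poses are not given: they have to be found in the camera images.
- dryer: The drying unit, one fixed piece: dark wooden loading board, then the pull-out tray on runners, then a low plywood housing with a clear acrylic top. Origin on the counter (z = 0), midway across, 2 mm past the board's tray-side end. Its x axis points from the board along the tray into the housing, y across, z up. Side guides 20 mm high at y +-170 mm flank the tray, x 0 to 160 mm.
- board_top (a point): Middle of the loading board's top, 24 mm above the counter. The board is level, without a rim, 328 mm long (dryer x -330 to -2 mm) and 360 mm wide (dryer y -180 to 180 mm). Axes parallel to the dryer's.
- housing_top (a point): Middle of the front edge of the housing's clear acrylic top, 64 mm above the counter, at dryer x 159 mm. The housing spans dryer x 159 to 271 mm, y -176 to 176 mm; the tray slides in under the acrylic. Axes parallel to the dryer's.
- tray (a joint): How far the tray is drawn out, in m: 0 = fully home, 0.120 = all the way out at its stop, where its lip meets the loading board (2 mm gap). Drawing it out moves it along the dryer's -x. Wooden runners: about 5 N of friction either way; it stays where it is left. Starts 0 to 30 mm out.
- tray_lip (a point): Middle of the top front edge of the tray's low lip, 23.5 mm above the counter: at dryer x 0 when fully out, 120 mm when home; moves with the tray. The lip is 10 mm thick, 4 mm above the compartment floors. The tray is 128 mm long, 320 mm wide. Its outer rails (12 mm wide) and centre rail (30 mm wide, dryer y -40 to -10) have round noses, tops 37.5 mm above the counter.
- tray_knob (a point): Grip point on the axis of the black upright knob on the front end of the tray's centre rail: 62 mm above the counter, 15 mm behind the front face of the lip, dryer y -25 mm. The knob is 20 mm across here; its top is at 71.5 mm, its foot on the rail at 37.5 mm. Moves with the tray. With the tray home, 24 mm lie between the knob's axis and the housing.
- bay_square (a point): Centre of the floor (19.5 mm above the counter) of the square compartment, 108 x 108 mm, at dryer y -94 mm, 64 mm behind the front face of the lip; closed behind by the tray's back wall. Axes parallel to the dryer's. Moves with the tray.
- bay_oblong (a point): Centre of the floor (19.5 mm above the counter) of the oblong compartment, 158 mm wide across the tray (dryer y) and 83 mm deep along its travel, at dryer y +69 mm, 51.5 mm behind the front face of the lip; closed behind by a 12 mm high stop, behind which lie small white kiln stilts fixed to the tray. Axes parallel to the dryer's. Moves with the tray.
- tile_square: Square tile 100 x 100 mm, 10 mm thick, about 210 g, terracotta with a yellow glazed top and an amber stripe; origin at the centre of its underside, z up, x and y along its edges (any quarter turn fits its compartment). Starts flat on the loading board, roughly in front of the square compartment, shifted by some cm and turned by up to 20 degrees.
- tile_oblong: Oblong tile 150 mm long (its y axis) by 75 mm (its x axis), 10 mm thick, about 240 g, terracotta with a blue glazed top and a pale stripe; origin at the centre of its underside, z up. Starts flat on the loading board roughly in front of the oblong compartment, a long side foremost, its x axis about along the dryer's x, shifted by some cm and turned by up to 17 degrees.
- glaze_brush: Glaze brush 160 mm long lying across the far end of the loading board from the tray (about dryer x -305 mm). Leave it.
- beaker: Terracotta beaker, 66 mm wide, 75 mm high, standing on the acrylic top of the housing. Origin under its base. Leave it.
- bowl_white: White bowl, 96 mm wide, 50 mm high, on the counter past the housing, to the robot's left. Leave it.
- bowl_red: Terracotta bowl, 96 mm wide, 50 mm high, on the counter past the housing, to the robot's left. Leave it.
- glaze_jar: White jar with an orange cap, 68 mm wide, 85 mm high, on the counter past the housing, to the robot's left. Leave it.
- mug: Blue mug, 76 mm wide, 85 mm high, on the counter to the robot's right. Leave it.
- palette_knife: Palette knife lying on the counter to the robot's right. Leave it.
Mind the look-alikes: they are no part of the job. What is shaped like the tile_square but purple is not meant.

How it is judged:
By the outcome, as a careful person would: the job done as asked, in the order asked, and still so for the second after the job is handed in, with the robot touching nothing.
It also fails if it takes over 64 s, if anything falls off the work surface, if the arm or the gripper's body presses on something with over 40 N, if the wrist force passes 120 N, or if a joint passes its speed limit or range.

## Working session

There is one attempt and no reset: what is moved stays moved. The work goes in short steps, Python scripts to look and compute and a tool call to move; the robot and the scene stay as the last step left them, time stands still between calls to the robot, and variables do not carry over. Pictures are saved under pics/ and viewed, and the job is handed in when it is done.

Besides the shell and the picture viewer there is one more tool, called after "Request:" as a command line: name --argument value ..., lists and objects as JSON in quotes. play_rows: Moves the arm, as the interface text tells. Its arguments: {"type":"object","properties":{"increments":{"type":"array"}},"required":["increments"]}

```bash
ls; mkdir -p pics
cat > h.py <<'E'
import numpy as np, cv2
from cell import ctrl
def save(n,img): cv2.imwrite('pics/'+n,cv2.cvtColor(np.ascontiguousarray(img),cv2.COLOR_RGB2BGR))
def ray(s,uv):
    uv=np.atleast_2d(np.array(uv,float))
    K=np.array([[s['fx'],0,s['cx']],[0,s['fy'],s['cy']],[0,0,1]])
    d=np.array([s['k1'],0,0,0,0.])
    n=cv2.undistortPointsIter(uv.reshape(-1,1,2),K,d,None,None,(3,50,1e-10)).reshape(-1,2)
    V=np.array(s['view']);R=V[:3,:3];t=V[:3,3]
    return -R.T@t,(np.c_[n,np.ones(len(n))])@R
def plane(s,uv,z):
    o,d=ray(s,uv); return o+d*((z-o[2])/d[:,2])[:,None]
def proj(s,P):
    P=np.atleast_2d(P);V=np.array(s['view'])
    K=np.array([[s['fx'],0,s['cx']],[0,s['fy'],s['cy']],[0,0,1]])
    return cv2.projectPoints(P.astype(float),cv2.Rodrigues(V[:3,:3])[0],V[:3,3],K,np.array([s['k1'],0,0,0,0.]))[0].reshape(-1,2)
E
python3 - <<'E'
from h import *
for n in('side','top','wrist'):
    s=ctrl.snapshot(n);save(n+'0.png',s['img']);print(n,s['fx'],s['k1'],np.round(s['view'],3).tolist())
o=ctrl.get_obs();print(o)
E
```

```text
pics
side 520.2878998666697 -0.08618115755184114 [[-0.945, -0.326, 0.004, 0.424], [-0.248, 0.712, -0.657, 0.162], [0.212, -0.622, -0.754, 1.845], [0.0, 0.0, 0.0, 1.0]]
top 399.71280043607567 0.006503600266151959 [[0.006, -1.0, -0.012, -0.01], [-0.993, -0.004, -0.12, 0.45], [0.12, 0.012, -0.993, 1.485], [0.0, 0.0, 0.0, 1.0]]
wrist 322.88112389049456 -0.045408777982147805 [[0.309, -0.951, -0.001, -0.674], [-0.902, -0.294, 0.316, -0.042], [-0.301, -0.096, -0.949, 0.381], [0.0, 0.0, 0.0, 1.0]]
{'time_s': 0.15, 'q': array([ 1.10849242,  0.42659124,  0.07386736,  1.60642434, -0.03407383,
        1.11079851, -0.06711983]), 'dq': array([-0.00118254, -0.00053233,  0.00037049, -0.00273793,  0.00043261,
       -0.00061004,  0.00084145]), 'joint_torque': array([ 5.10041165e-03, -9.50311661e+01,  3.76418665e+00, -4.63761985e+01,
        1.94298662e-02,  7.77331763e-03, -4.41925783e-05]), 'position': array([ 0.20759093, -0.64197315,  0.23078562]), 'eef_rot': array([[-3.79767122e-04,  9.51489617e-01,  3.07680620e-01],
       [ 8.84230880e-04,  3.07680841e-01, -9.51489211e-01],
       [-9.99999537e-01, -8.92836139e-05, -9.58183569e-04]]), 'contact_force': array([ 0.26915649,  0.67394048, -0.20709067]), 'wrist_torque': array([-0.01431341,  0.04060325, -0.00852062]), 'opening': 0.08532729554694563}
```

View pics/top0.png

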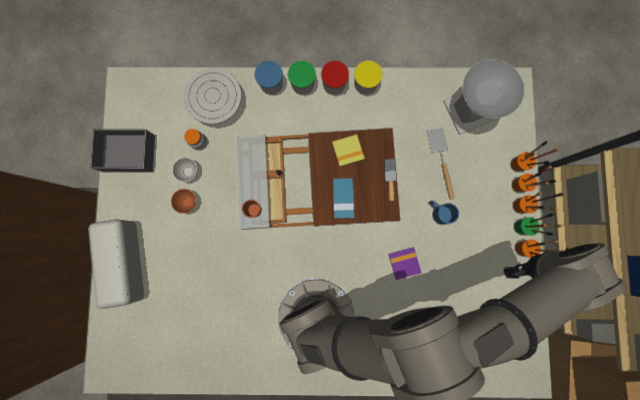

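View pics/side0.png

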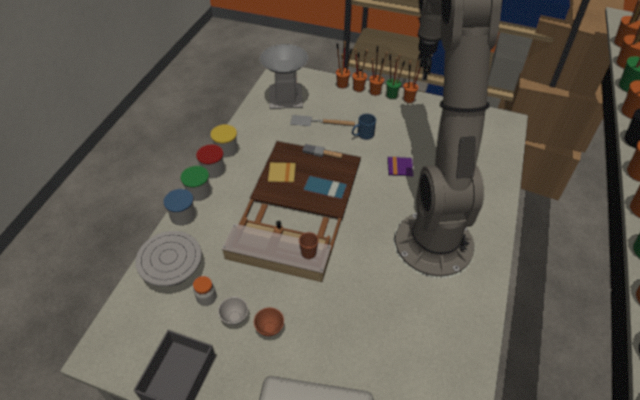

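View pics/wrist0.png

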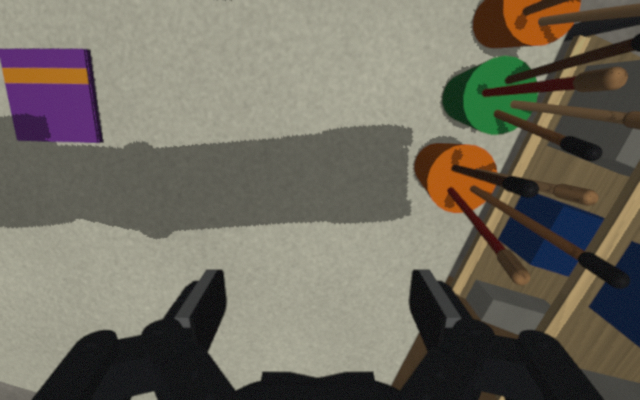

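Candidates for the square tile: yellow tile on the board at top px (348,150), which matches, and the purple decoy at (404,263), which doesn't. The yellow jar lid at (368,73) is round. For the oblong tile, the blue one is at (343,198); the blue lid at (269,74) and the mug at (445,212) are ruled out. The knob is the black dot near (279,173). I'll check these in a close crop and measure.

Run:
```python
from h import *
s=ctrl.snapshot('top');im=s['img']
c=im[115:240,225:410];save('top_crop.png',cv2.resize(c,None,fx=4,fy=4,interpolation=cv2.INTER_CUBIC))
hsv=cv2.cvtColor(im,cv2.COLOR_RGB2HSV)
for n,u,v in(('yel',348,143),('blue',343,187),('stripe',343,208),('board',320,150),('knob',279,173)):print(n,im[v,u],hsv[v,u],s['z_map'][v,u])
```

```text
yel [188 183  89] [ 28 134 188] 1.5292004
blue [ 76 128 144] [ 97 120 144] 1.5054879
stripe [189 195 201] [105  15 201] 1.5014583
board [94 60 37] [ 12 155  94] 1.5367364
knob [30 31 34] [113  30  34] 1.476894
```

View pics/top_crop.png

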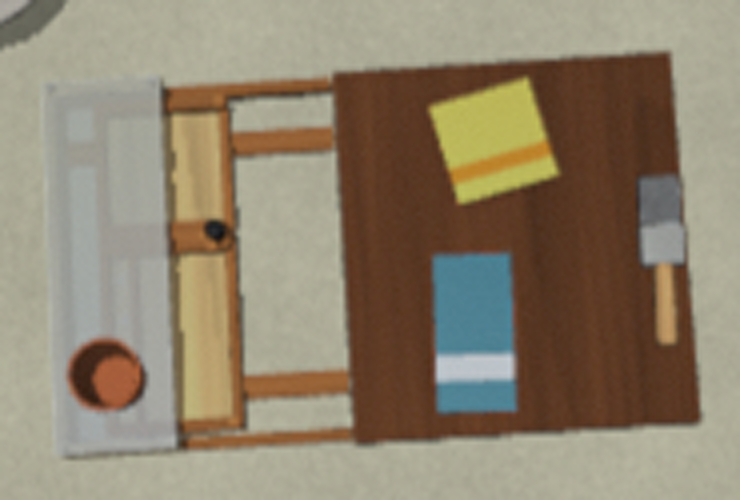

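The crop confirms the yellow square (centre about px 348,150), the blue oblong with a pale stripe (343,198), the knob at (279,172), and the brush clear of both tiles. Now the poses.

```bash
cat >> h.py <<'E'
def rect_of(s,mask,z,close=5):
    mask=cv2.morphologyEx(mask.astype(np.uint8),cv2.MORPH_CLOSE,np.ones((close,close)))
    cs,_=cv2.findContours(mask,cv2.RETR_EXTERNAL,cv2.CHAIN_APPROX_NONE)
    c=max(cs,key=cv2.contourArea)
    P=plane(s,c.reshape(-1,2),z)[:,:2]
    r=cv2.minAreaRect((P*1000).astype(np.float32))
    M=cv2.moments(cv2.convexHull((P*1000).astype(np.float32)))
    return r,np.array([M['m10'],M['m01']])/M['m00'],c
def tiles(s):
    hsv=cv2.cvtColor(s['img'],cv2.COLOR_RGB2HSV).astype(int);H,S,V=hsv[...,0],hsv[...,1],hsv[...,2]
    u=proj(s,[[x,y,.034] for x in(.42,.84) for y in(-.32,.4)])
    roi=np.zeros(H.shape,np.uint8);cv2.fillConvexPoly(roi,cv2.convexHull(u.astype(np.int32)),1)
    yel=(roi>0)&(H>15)&(H<36)&(S>90)&(V>120)
    if 1: yel|=(roi>0)&(H>12)&(H<25)&(S>150)&(V>170)
    blu=(roi>0)&(H>88)&(H<112)&(S>70)&(V>70)
    return yel,blu
E
python3 - <<'E'
from h import *
for n in('top','side'):
    s=ctrl.snapshot(n)
    hsv=cv2.cvtColor(s['img'],cv2.COLOR_RGB2HSV).astype(int);H,S,V=hsv[...,0],hsv[...,1],hsv[...,2]
    y,b=tiles(s)
    for nm,m in(('yel',y),('blu',b)):
        r,c,_=rect_of(s,m,.034);print(n,nm,np.round(r[0],1),np.round(r[1],1),round(r[2],1),c.round(1))
    u=proj(s,[[x,yy,.024] for x in(.38,.9) for yy in(-.35,.25)])
    roi=np.zeros(H.shape,np.uint8);cv2.fillConvexPoly(roi,cv2.convexHull(u.astype(np.int32)),1)
    bd=(roi>0)&(H<20)&(S>110)&(V<125)
    bd=cv2.morphologyEx(bd.astype(np.uint8),cv2.MORPH_OPEN,np.ones((13,13) ))
    r,c,_=rect_of(s,bd,.024,41);print('board',np.round(r[0],1),np.round(r[1],1),round(r[2],2))
    k=(roi>0)&(V<60)&(S<90)
    k=(V<55)&(S<100); 
    uv=proj(s,[[.7,.03,.0715]])[0]
    yy,xx=np.nonzero(k); sel=(abs(xx-uv[0])<30)&(abs(yy-uv[1])<30)
    print('knob px',xx[sel].mean() if sel.any() else None,yy[sel].mean(),sel.sum(),uv,plane(s,[[xx[sel].mean(),yy[sel].mean()]],.065))
E
```

```text
top yel [ 628.1 -118.5] [101.2 100.9] 16.8 [ 628.1 -118.6]
top blu [470.8 -99.8] [87.7 68. ] 0.1 [470.7 -99.6]
board [ 537.5 -138. ] [335.3 324.8] 3.52
knob px None nan 0 [308.74882843 128.39192464] [[nan nan nan]]
side yel [ 627.8 -119. ] [99.7 97.3] 19.2 [ 627.4 -119.6]
side blu [ 471.2 -100.9] [90.  71.1] 0.7 [ 470.7 -100.7]
board [546.9 -40.4] [497.2 329.4] 89.74
knob px 266.38461538461536 202.6153846153846 13 [247.79103639 187.62807336] [[0.60957299 0.06977079 0.065     ]]<stdin>:17: RuntimeWarning: Mean of empty slice.
  ret = ret.dtype.type(ret / rcount)
```

Run:
```python
from h import *
s=ctrl.snapshot('top')
man=np.array([(335,74),(668,53),(700,421),(357,442)])/4+[225,115]-0.375
P=plane(s,man,.024)[:,:2]*1000
print(P.round(1),[np.linalg.norm(P[i]-P[i-1]).round(1) for i in range(4)])
hsv=cv2.cvtColor(s['img'],cv2.COLOR_RGB2HSV).astype(int);H,S,V=hsv[...,0],hsv[...,1],hsv[...,2]
# subpixel edge along scan normals to each side: half-level crossing
g=cv2.cvtColor(s['img'],cv2.COLOR_RGB2GRAY).astype(np.float32)
ctr=man.mean(0)
for i in range(4):
    a,b=man[i],man[(i+1)%4];t=(b-a)/np.linalg.norm(b-a);n=np.array([t[1],-t[0]])
    if n@(a-ctr)<0:n=-n
    pts=[]
    for f in np.linspace(.06,.94,40):
        p=a+(b-a)*f;d=np.arange(-4,4.01,.25);q=p+d[:,None]*n
        v=cv2.remap(g,q[:,0].astype(np.float32)[None],q[:,1].astype(np.float32)[None],cv2.INTER_LINEAR)[0]
        lo,hi=np.median(v[:6]),np.median(v[-6:])
        if hi-lo<40: continue
        j=np.argmax(v>(lo+hi)/2);pts.append(q[j-1]+(q[j]-q[j-1])*(((lo+hi)/2-v[j-1])/(v[j]-v[j-1])))
    W=(plane(s,pts,.024)[:,:2]*1000).astype(np.float32)
    l=cv2.fitLine(W,cv2.DIST_HUBER,0,.01,.01).ravel();print(i,len(pts),'ang',np.degrees(np.arctan2(l[1],l[0])).round(2),'dir',l.round(4))
y,b=tiles(s)
roi=cv2.dilate(b.astype(np.uint8),np.ones((25,25)))>0
b2=b|(roi&(V>150)&(S<60)&(np.arange(400)[:,None]<225)); 
yy,xx=np.nonzero(b2);
r,c,_=rect_of(s,b2&(np.arange(640)[None]>325)&(np.arange(640)[None]<362),.034);print('blue full',r,c)
k=(V<60)&(S<90);yy,xx=np.nonzero(k);sel=(abs(xx-279)<8)&(abs(yy-173)<8)
kp=[xx[sel].mean(),yy[sel].mean()];print('knob',kp,sel.sum(),plane(s,[kp],.0715)*1000,plane(s,[kp],.062)*1000)
s2=ctrl.snapshot('side');im=s2['img'];save('side_crop.png',cv2.resize(im[135:285,215:370],None,fx=4,fy=4,interpolation=cv2.INTER_CUBIC))
```

```text
[[ 695.3   33.1]
 [ 716.8 -288.2]
 [ 361.7 -312.5]
 [ 340.3    9.3]] [np.float64(355.8), np.float64(322.1), np.float64(356.0), np.float64(322.5)]
0 40 ang -86.16 dir [ 6.690000e-02 -9.978000e-01  7.083046e+02 -1.347942e+02]
1 35 ang 3.81 dir [ 9.978000e-01  6.640000e-02  4.968532e+02 -3.048771e+02]
2 40 ang -86.19 dir [ 6.650000e-02 -9.978000e-01  3.488266e+02 -1.514528e+02]
3 39 ang 3.78 dir [9.978000e-01 6.590000e-02 5.182478e+02 2.447880e+01]
blue full ((456.73077392578125, -99.76524353027344), (117.81043243408203, 71.86006927490234), 2.0269365310668945) [456.47115459 -99.32461374]
knob [np.float64(278.5), np.float64(172.0)] 14 [[533.74167175 140.59226834  71.5       ]] [[535.47735693 141.68078638  62.        ]]
```

View pics/side_crop.png

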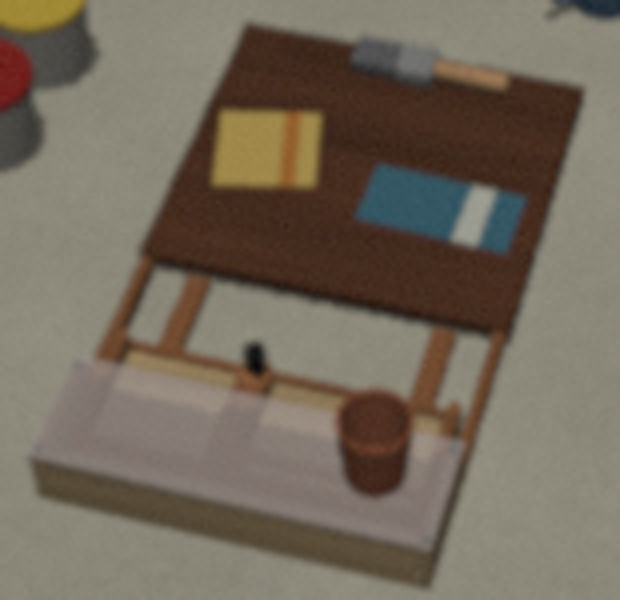

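```bash
cat >> h.py <<'E'
O=np.array([.5172,.0268]);ex=np.array([-.0666,.9978]);ey=np.array([-.9978,-.0666])
def tod(P): P=np.atleast_2d(P)[:,:2]-O; return np.c_[P@ex,P@ey]*1000   # mm dryer
def tow(x,y): return O+(x*ex+y*ey)/1000
def tiles(s):
    hsv=cv2.cvtColor(s['img'],cv2.COLOR_RGB2HSV).astype(int);H,S,V=hsv[...,0],hsv[...,1],hsv[...,2]
    c=[np.r_[tow(x,y),.034] for x in(-280,118) for y in(-175,175)]
    roi=np.zeros(H.shape,np.uint8);cv2.fillConvexPoly(roi,cv2.convexHull(proj(s,c).astype(np.int32)),1);roi=roi>0
    yel=roi&(((H>21)&(H<36)&(S>90)&(V>120))|((H>12)&(H<25)&(S>150)&(V>170)))
    blu=roi&(((H>86)&(H<115)&(S>60)&(V>60)))
    blu|=roi&(S<45)&(V>150)&(cv2.dilate(blu.astype(np.uint8),np.ones((15,15)))>0)
    return yel,blu
def report(n,z=(.034,.034)):
    s=ctrl.snapshot(n)
    for nm,m,zz in zip(('sq','ob'),tiles(s),z):
        if not m.any(): print(n,nm,'none');continue
        mm=cv2.morphologyEx(m.astype(np.uint8),cv2.MORPH_CLOSE,np.ones((5,5)))
        c=max(cv2.findContours(mm,cv2.RETR_EXTERNAL,cv2.CHAIN_APPROX_NONE)[0],key=cv2.contourArea)
        D=tod(plane(s,c.reshape(-1,2),zz)).astype(np.float32)
        r=cv2.minAreaRect(D);a=(r[2]+45)%90-45
        print(n,nm,'ctr',np.round(r[0],1),'size',np.round(r[1],1),'yaw',round(a,1),'corners',cv2.boxPoints(r).round(0).tolist())
    return s
E
python3 - <<'E'
from h import *
report('top');report('side')
s=ctrl.snapshot('side')
# knob side, and beaker
for n,uv,z in(('side',(215+254/4,135+345/4),.0715),('top',(225+107/4,115+373/4),.139)):
    print(n,tod(plane(ctrl.snapshot(n),[uv],z)))
E
```

```text
top sq ctr [-153.  -100.9] size [ 99.8 100.9] yaw 13.0 corners [[-213.0, -63.0], [-190.0, -161.0], [-93.0, -139.0], [-116.0, -41.0]]
top ob ctr [-121.6   82.8] size [145.8  72.5] yaw -2.0 corners [[-160.0, 11.0], [-88.0, 9.0], [-83.0, 154.0], [-155.0, 157.0]]
side sq ctr [-150.7 -118. ] size [92.3 55.2] yaw 14.8 corners [[-202.0, -103.0], [-188.0, -156.0], [-99.0, -133.0], [-113.0, -80.0]]
side ob ctr [-123.4   82.7] size [146.3  72.7] yaw -2.1 corners [[-162.0, 11.0], [-90.0, 8.0], [-84.0, 154.0], [-157.0, 157.0]]
side [[111.92722995 -24.47226741]]
top [[205.20935481 111.23704488]]
```

```bash
cat >> h.py <<'E'
from scipy.spatial.transform import Rotation as Rn
def goal_R(yaw_d=0):  # tool x down, tool y along dryer x rotated by yaw_d deg
    a=np.arctan2(ex[1],ex[0])+np.radians(yaw_d);y=np.array([np.cos(a),np.sin(a),0]);x=np.array([0,0,-1.]);return np.c_[x,y,np.cross(x,y)]
def st():
    o=ctrl.get_obs();R=np.array(o['eef_rot']);p=np.array(o['position'])
    yw=np.degrees(np.arctan2(R[1,1],R[0,1])-np.arctan2(ex[1],ex[0]))
    print('t',round(o['time_s'],2),'dryer',tod(p)[0].round(1),'z',round(p[2]*1000,1),'yaw',round((yw+180)%360-180,1),'tilt',round(np.degrees(np.arccos(-R[2,0])),2),'F',np.round(o['contact_force'],1),'open',round(o['opening']*1000,1));return o
def move(x,y,z,yaw=0,n=None):
    """mm dryer -> total tool-frame shift & turn; n rows breakdown"""
    o=st();R=np.array(o['eef_rot']);p=np.array(o['position'])
    d=np.r_[tow(x,y),z/1000]-p;G=goal_R(yaw);rv=Rn.from_matrix(R.T@G).as_rotvec()
    print('total t',(R.T@d*1000).round(1),'w',np.degrees(rv).round(1))
    if n:
        for i in range(n):
            Ri=R@Rn.from_rotvec(rv*i/n).as_matrix();print(i,(Ri.T@d/n*1000).round(0).astype(int).tolist(),(np.degrees(rv)/n).round(1).tolist())
E
python3 -c "
from h import *
move(112,-25,200,0,20)"
```

```text
t 0.65 dryer [-647.   353.4] z 231.3 yaw -75.9 tilt 0.0 F [-0.7 -0.8  0.6] open 85.2
total t [  31.4  551.9 -643.9] w [-75.9   0.   -0. ]
0 [2, 28, -32] [-3.8, 0.0, -0.0]
1 [2, 30, -30] [-3.8, 0.0, -0.0]
2 [2, 32, -28] [-3.8, 0.0, -0.0]
3 [2, 33, -26] [-3.8, 0.0, -0.0]
4 [2, 35, -24] [-3.8, 0.0, -0.0]
5 [2, 37, -21] [-3.8, 0.0, -0.0]
6 [2, 38, -19] [-3.8, 0.0, -0.0]
7 [2, 39, -16] [-3.8, 0.0, -0.0]
8 [2, 40, -14] [-3.8, 0.0, -0.0]
9 [2, 41, -11] [-3.8, 0.0, -0.0]
10 [2, 42, -8] [-3.8, 0.0, -0.0]
11 [2, 42, -6] [-3.8, 0.0, -0.0]
12 [2, 42, -3] [-3.8, 0.0, -0.0]
13 [2, 42, 0] [-3.8, 0.0, -0.0]
14 [2, 42, 3] [-3.8, 0.0, -0.0]
15 [2, 42, 6] [-3.8, 0.0, -0.0]
16 [2, 42, 8] [-3.8, 0.0, -0.0]
17 [2, 41, 11] [-3.8, 0.0, -0.0]
18 [2, 40, 14] [-3.8, 0.0, -0.0]
19 [2, 39, 16] [-3.8, 0.0, -0.0]
```

Request:
play_rows --increments '[{"tx": 0, "ty": 28, "tz": -32, "wx": -3.8, "grip": 0}, {"tx": 0, "ty": 30, "tz": -30, "wx": -3.8, "grip": 0}, {"tx": 0, "ty": 32, "tz": -28, "wx": -3.8, "grip": 0}, {"tx": 0, "ty": 33, "tz": -26, "wx": -3.8, "grip": 0}, {"tx": 0, "ty": 35, "tz": -24, "wx": -3.8, "grip": 0}, {"tx": 0, "ty": 37, "tz": -21, "wx": -3.8, "grip": 0}, {"tx": 0, "ty": 38, "tz": -19, "wx": -3.8, "grip": 0}, {"tx": 0, "ty": 39, "tz": -16, "wx": -3.8, "grip": 0}, {"tx": 0, "ty": 40, "tz": -14, "wx": -3.8, "grip": 0}, {"tx": 0, "ty": 41, "tz": -11, "wx": -3.8, "grip": 0}, {"tx": 0, "ty": 42, "tz": -8, "wx": -3.8, "grip": 0}, {"tx": 0, "ty": 42, "tz": -6, "wx": -3.8, "grip": 0}, {"tx": 0, "ty": 42, "tz": -3, "wx": -3.8, "grip": 0}, {"tx": 0, "ty": 42, "tz": 0, "wx": -3.8, "grip": 0}, {"tx": 0, "ty": 42, "tz": 3, "wx": -3.8, "grip": 0}, {"tx": 0, "ty": 42, "tz": 6, "wx": -3.8, "grip": 0}, {"tx": 0, "ty": 42, "tz": 8, "wx": -3.8, "grip": 0}, {"tx": 0, "ty": 41, "tz": 11, "wx": -3.8, "grip": 0}, {"tx": 0, "ty": 40, "tz": 14, "wx": -3.8, "grip": 0}, {"tx": 0, "ty": 39, "tz": 16, "wx": -3.8, "grip": 0}]'

```text
invalid input at $.increments[0]: expected keys tx, ty, tz, wx, wy, wz, grip
```

```bash
python3 -c "
from h import *
move(112,-25,150,0)
s=ctrl.snapshot('wrist');save('w1.png',s['img'])"
```

```text
t 0.65 dryer [-647.   353.4] z 231.3 yaw -75.9 tilt 0.0 F [-0.7 -0.8  0.6] open 85.2
total t [  81.4  551.9 -643.9] w [-75.9   0.   -0. ]
```

View pics/w1.png

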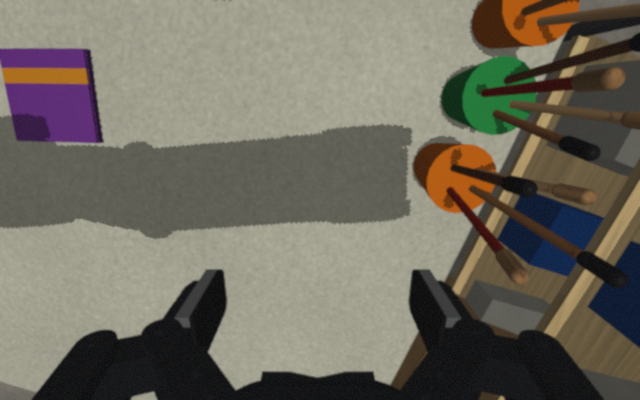

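The call was refused because every row needs all seven keys, so the arm has not moved. The wrist view still shows the purple decoy.

Request:
play_rows --increments '[{"tx": 0, "ty": 28, "tz": -32, "wx": -3.8, "wy": 0, "wz": 0, "grip": 0}, {"tx": 0, "ty": 30, "tz": -30, "wx": -3.8, "wy": 0, "wz": 0, "grip": 0}, {"tx": 0, "ty": 32, "tz": -28, "wx": -3.8, "wy": 0, "wz": 0, "grip": 0}, {"tx": 0, "ty": 33, "tz": -26, "wx": -3.8, "wy": 0, "wz": 0, "grip": 0}, {"tx": 0, "ty": 35, "tz": -24, "wx": -3.8, "wy": 0, "wz": 0, "grip": 0}, {"tx": 0, "ty": 37, "tz": -21, "wx": -3.8, "wy": 0, "wz": 0, "grip": 0}, {"tx": 0, "ty": 38, "tz": -19, "wx": -3.8, "wy": 0, "wz": 0, "grip": 0}, {"tx": 0, "ty": 39, "tz": -16, "wx": -3.8, "wy": 0, "wz": 0, "grip": 0}, {"tx": 0, "ty": 40, "tz": -14, "wx": -3.8, "wy": 0, "wz": 0, "grip": 0}, {"tx": 0, "ty": 41, "tz": -11, "wx": -3.8, "wy": 0, "wz": 0, "grip": 0}, {"tx": 0, "ty": 42, "tz": -8, "wx": -3.8, "wy": 0, "wz": 0, "grip": 0}, {"tx": 0, "ty": 42, "tz": -6, "wx": -3.8, "wy": 0, "wz": 0, "grip": 0}, {"tx": 0, "ty": 42, "tz": -3, "wx": -3.8, "wy": 0, "wz": 0, "grip": 0}, {"tx": 0, "ty": 42, "tz": 0, "wx": -3.8, "wy": 0, "wz": 0, "grip": 0}, {"tx": 0, "ty": 42, "tz": 3, "wx": -3.8, "wy": 0, "wz": 0, "grip": 0}, {"tx": 0, "ty": 42, "tz": 6, "wx": -3.8, "wy": 0, "wz": 0, "grip": 0}, {"tx": 0, "ty": 42, "tz": 8, "wx": -3.8, "wy": 0, "wz": 0, "grip": 0}, {"tx": 0, "ty": 41, "tz": 11, "wx": -3.8, "wy": 0, "wz": 0, "grip": 0}, {"tx": 0, "ty": 40, "tz": 14, "wx": -3.8, "wy": 0, "wz": 0, "grip": 0}, {"tx": 0, "ty": 39, "tz": 16, "wx": -3.8, "wy": 0, "wz": 0, "grip": 0}]'

```text
time_s: 2.7
position: [0.5277, 0.171, 0.2317]
eef_rot: [[0.009, -0.11, 0.994], [-0.009, 0.994, 0.11], [-1.0, -0.009, 0.008]]
contact_force: [0.8, -0.7, 0.6]
opening: 0.0854
```

```bash
python3 -c "
from h import *
move(112,-25,150,0)
s=ctrl.snapshot('wrist');save('w2.png',s['img'])"
```

```text
t 2.7 dryer [143.2 -20. ] z 231.7 yaw 2.5 tilt 0.7 F [ 0.8 -0.7  0.6] open 85.4
total t [ 82.  -30.6   3. ] w [2.5 0.4 0.5]
```

View pics/w2.png

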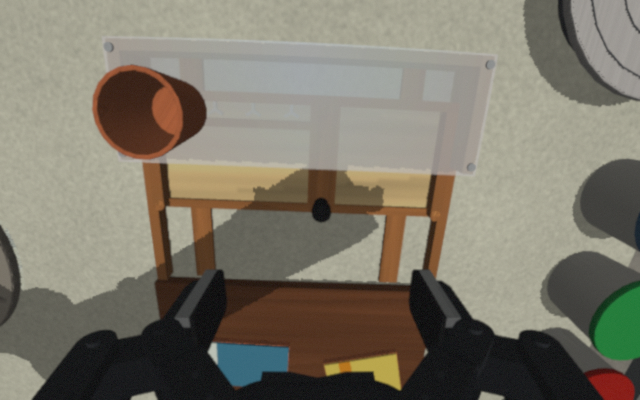

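The wrist view shows the knob at (321,210), the housing and beaker behind it, and the tiles below. I'll cross-check the knob position from this view.

```bash
python3 -c "
from h import *
s=ctrl.snapshot('wrist')
im=s['img'];k=(im.max(2)<60).astype(np.uint8)[190:232,300:345]
c=max(cv2.findContours(k,cv2.RETR_EXTERNAL,2)[0],key=cv2.contourArea);print(cv2.boundingRect(c))
x,y,w,h=cv2.boundingRect(c)
u=300+x+w/2
print(tod(plane(s,[[u,190+y+w/2]],.0715)),tod(plane(s,[[u,190+y+h-4]],.0375)))
# board edge corners on z .024, housing front edge
print(tod(plane(s,[[160,281],[430,284]],.024)),tod(plane(s,[[125,160],[472,173]],.064)))
move(112,-25,100,0)"
```

```text
(9, 14, 20, 25)
[[123.63491872 -26.32674399]] [[ 98.31530144 -28.23960845]]
[[   6.87740979  166.13804632]
 [  20.05924154 -173.28386083]] [[ 167.00763709  166.25313967]
 [ 172.122805   -176.24345963]]
t 2.8 dryer [147.4 -20.3] z 231.7 yaw 2.9 tilt 0.57 F [-0.4 -0.   1. ] open 85.4
total t [131.9 -34.8   1.9] w [2.9 0.5 0.3]
```

Request:
play_rows --increments '[{"tx": 20, "ty": -12, "tz": 0, "wx": 1, "wy": 0.2, "wz": 0.1, "grip": 0}, {"tx": 20, "ty": -12, "tz": 1, "wx": 1, "wy": 0.2, "wz": 0.1, "grip": 0}, {"tx": 20, "ty": -11, "tz": 1, "wx": 1, "wy": 0.1, "wz": 0.1, "grip": 0}, {"tx": 20, "ty": 0, "tz": 0, "wx": 0, "wy": 0, "wz": 0, "grip": 0}, {"tx": 0, "ty": 0, "tz": 0, "wx": 0, "wy": 0, "wz": 0, "grip": 0}, {"tx": 0, "ty": 0, "tz": 0, "wx": 0, "wy": 0, "wz": 0, "grip": 0}]'

```text
time_s: 3.4
position: [0.5343, 0.1407, 0.1503]
eef_rot: [[0.001, -0.064, 0.998], [0.0, 0.998, 0.064], [-1.0, 0.0, 0.001]]
contact_force: [-0.0, 0.3, 0.1]
opening: 0.0854
```

```bash
python3 -c "
from h import *
s=ctrl.snapshot('wrist');save('w3.png',s['img'])
move(112,-25,43,0)"
```

```text
t 3.45 dryer [112.6 -24.6] z 150.4 yaw -0.1 tilt 0.04 F [-0.6 -1.2 -0.6] open 85.6
total t [107.4  -0.6   0.3] w [-0.1  0.  -0. ]
```

View pics/w3.png

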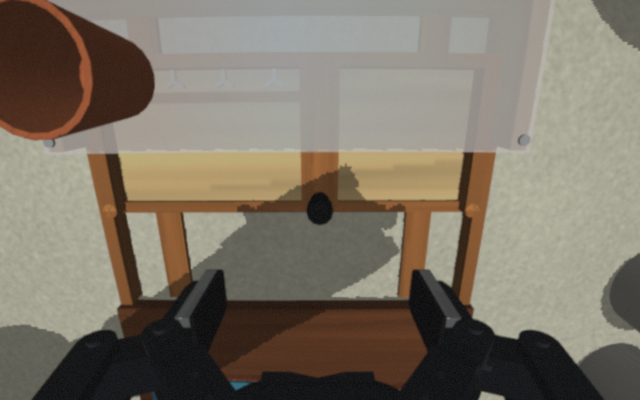

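```bash
python3 -c "
from h import *
s=ctrl.snapshot('wrist')
im=s['img'];k=(im.max(2)<60).astype(np.uint8)[190:232,300:345]
c=max(cv2.findContours(k,cv2.RETR_EXTERNAL,2)[0],key=cv2.contourArea);x,y,w,h=cv2.boundingRect(c);print(x,y,w,h)
print(tod(plane(s,[[300+x+w/2,190+y+w/2]],.0715)))
print(tod(plane(s,[[119,306],[474,305]],.024)),tod(plane(s,[[200,152],[400,152]],.064)))
"
```

```text
7 2 26 33
[[122.58170377 -26.82070218]]
[[   0.99660485  174.17621423]
 [   2.64870887 -180.65617894]] [[159.97566697  58.78235011]
 [159.74631293 -83.73791742]]
```

```bash
python3 -c "
from h import *
s=ctrl.snapshot('wrist');im=s['img']
save('w3c.png',cv2.resize(im[170:240,220:420],None,fx=4,fy=4,interpolation=cv2.INTER_CUBIC))
for u in(220,380,440):
  print(u,im[196:222,u].tolist()[::2])
for p,z in(((320,225),.0375),((320,200),.0715),((320,192),.0715),((260,212),.0235),((380,212),.0235)):print(p,z,tod(plane(s,[p],z)))
for x in(105,112,118,122): print(x,proj(s,[np.r_[tow(x,-25),z] for z in(.0375,.062,.0715)]).round(0).tolist())
"
```

```text
220 [[174, 151, 105], [178, 153, 108], [137, 115, 80], [119, 80, 49], [130, 85, 51], [127, 83, 47], [131, 86, 50], [133, 89, 54], [146, 127, 106], [165, 165, 147], [167, 166, 148], [167, 166, 148], [172, 170, 152]]
380 [[188, 161, 113], [183, 160, 112], [128, 105, 72], [133, 88, 49], [115, 75, 44], [86, 58, 35], [85, 58, 36], [85, 57, 32], [95, 87, 74], [102, 100, 92], [101, 101, 92], [105, 105, 94], [102, 102, 92]]
440 [[186, 164, 114], [184, 164, 114], [130, 110, 75], [141, 92, 54], [144, 93, 53], [140, 91, 52], [138, 90, 54], [141, 95, 60], [161, 148, 127], [172, 171, 152], [170, 169, 150], [169, 167, 148], [170, 168, 150]]
(320, 225) 0.0375 [[ 93.78849328 -27.4375349 ]]
(320, 200) 0.0715 [[126.44447546 -27.07076816]]
(320, 192) 0.0715 [[132.41746707 -27.05874285]]
(260, 212) 0.0235 [[100.69660143  25.68746731]]
(380, 212) 0.0235 [[100.59863991 -80.82636397]]
105 [[317.0, 213.0], [317.0, 223.0], [317.0, 228.0]]
112 [[317.0, 205.0], [317.0, 214.0], [317.0, 219.0]]
118 [[317.0, 198.0], [317.0, 207.0], [317.0, 211.0]]
122 [[317.0, 193.0], [317.0, 202.0], [317.0, 206.0]]
```

View pics/w3c.png

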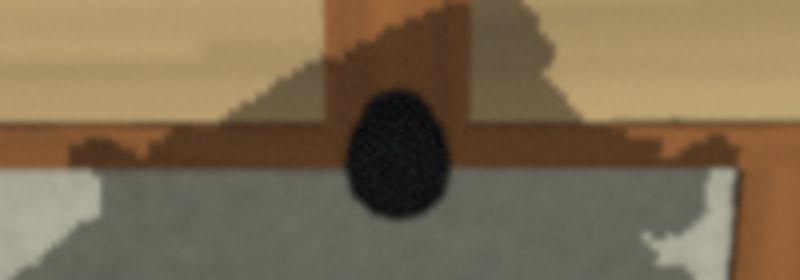

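Request:
play_rows --increments '[{"tx": 25, "ty": 1.5, "tz": 1, "wx": 0, "wy": 0, "wz": 0, "grip": 0}, {"tx": 30, "ty": 0, "tz": 0, "wx": 0, "wy": 0, "wz": 0, "grip": 0}, {"tx": 30, "ty": 0, "tz": 0, "wx": 0, "wy": 0, "wz": 0, "grip": 0}, {"tx": 16, "ty": 0, "tz": 0, "wx": 0, "wy": 0, "wz": 0, "grip": 0}, {"tx": 6, "ty": 0, "tz": 0, "wx": 0, "wy": 0, "wz": 0, "grip": 0}, {"tx": 0, "ty": 0, "tz": 0, "wx": 0, "wy": 0, "wz": 0, "grip": 1}, {"tx": 0, "ty": 0, "tz": 0, "wx": 0, "wy": 0, "wz": 0, "grip": 1}, {"tx": 0, "ty": 0, "tz": 0, "wx": 0, "wy": 0, "wz": 0, "grip": 1}, {"tx": 0, "ty": 0, "tz": 0, "wx": 0, "wy": 0, "wz": 0, "grip": 1}, {"tx": 0, "ty": 0, "tz": 0, "wx": 0, "wy": 0, "wz": 0, "grip": 1}, {"tx": 0, "ty": 0, "tz": 0, "wx": 0, "wy": 0, "wz": 0, "grip": 1}]'

```text
time_s: 4.65
position: [0.5355, 0.1448, 0.0499]
eef_rot: [[0.006, -0.066, 0.998], [-0.001, 0.998, 0.066], [-1.0, -0.001, 0.006]]
contact_force: [22.3, 2.8, -27.9]
opening: 0.0174
```

```bash
python3 -c "
from h import *
s=ctrl.snapshot('wrist');save('w4.png',s['img'])
st()"
```

```text
t 4.7 dryer [116.4 -26.4] z 49.8 yaw -0.1 tilt 0.34 F [-1.6  1.6 -4.7] open 17.8
```

View pics/w4.png

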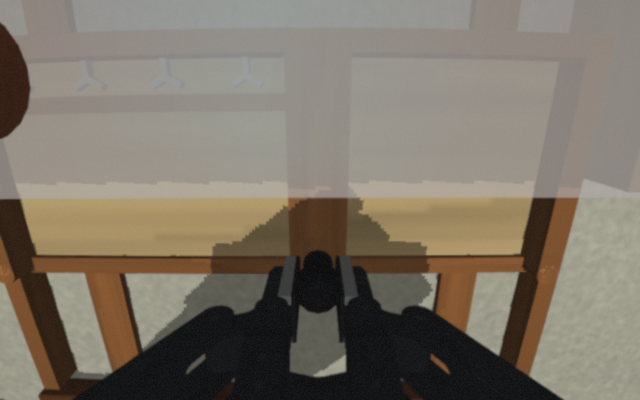

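The jaws hold the knob, but TCP z is 50 and the opening is 17.4, so the grip is on the dome. I'll re-grip 7 mm lower.

Request:
play_rows --increments '[{"tx": 0, "ty": 0, "tz": 0, "wx": 0, "wy": 0, "wz": 0, "grip": 0.5}, {"tx": 0, "ty": 0, "tz": 0, "wx": 0, "wy": 0, "wz": 0, "grip": 0.5}, {"tx": 3, "ty": -1, "tz": 0, "wx": 0, "wy": 0.3, "wz": 0, "grip": 0.5}, {"tx": 4, "ty": -1, "tz": 0, "wx": 0, "wy": 0, "wz": 0, "grip": 0.5}, {"tx": 1, "ty": 0, "tz": 0, "wx": 0, "wy": 0, "wz": 0, "grip": 0.5}]'

```text
time_s: 5.2
position: [0.5375, 0.1425, 0.0429]
eef_rot: [[0.003, -0.065, 0.998], [-0.001, 0.998, 0.065], [-1.0, -0.001, 0.003]]
contact_force: [-0.4, -0.3, -0.9]
opening: 0.0428
```

```bash
python3 -c "
from h import *
st()"
```

```text
t 5.2 dryer [114.1 -27.9] z 42.9 yaw -0.1 tilt 0.2 F [-0.4 -0.3 -0.9] open 42.8
```

Request:
play_rows --increments '[{"tx": 0, "ty": 0, "tz": -2, "wx": 0, "wy": 0, "wz": 0, "grip": 1}, {"tx": 0, "ty": 0, "tz": 0, "wx": 0, "wy": 0, "wz": 0, "grip": 1}, {"tx": 0, "ty": 0, "tz": 0, "wx": 0, "wy": 0, "wz": 0, "grip": 1}, {"tx": 0, "ty": 0, "tz": 0, "wx": 0, "wy": 0, "wz": 0, "grip": 1}]'

```text
time_s: 5.6
position: [0.5359, 0.1423, 0.0429]
eef_rot: [[0.004, -0.065, 0.998], [-0.0, 0.998, 0.065], [-1.0, -0.001, 0.004]]
contact_force: [0.4, 0.7, -2.0]
opening: 0.0176
```

```bash
python3 -c "
from h import *
st()"
```

```text
t 5.6 dryer [114.  -26.4] z 42.9 yaw -0.1 tilt 0.25 F [ 0.4  0.7 -2. ] open 17.6
```

Request:
play_rows --increments '[{"tx": 0, "ty": -6, "tz": 0, "wx": 0, "wy": 0, "wz": 0, "grip": 1}, {"tx": 0, "ty": -12, "tz": 0, "wx": 0, "wy": 0, "wz": 0, "grip": 1}, {"tx": 0, "ty": -15, "tz": 0, "wx": 0, "wy": 0, "wz": 0, "grip": 1}, {"tx": 0, "ty": -15, "tz": 0, "wx": 0, "wy": 0, "wz": 0, "grip": 1}, {"tx": 0, "ty": -15, "tz": 0, "wx": 0, "wy": 0, "wz": 0, "grip": 1}, {"tx": 0, "ty": -12, "tz": 0, "wx": 0, "wy": 0, "wz": 0, "grip": 1}, {"tx": 0, "ty": -8, "tz": 0, "wx": 0, "wy": 0, "wz": 0, "grip": 1}, {"tx": 0, "ty": -6, "tz": 0, "wx": 0, "wy": 0, "wz": 0, "grip": 1}, {"tx": 0, "ty": -4, "tz": 0, "wx": 0, "wy": 0, "wz": 0, "grip": 1}]'

```text
time_s: 6.5
position: [0.5418, 0.0554, 0.0428]
eef_rot: [[0.006, -0.073, 0.997], [0.01, 0.997, 0.073], [-1.0, 0.01, 0.007]]
contact_force: [-0.7, 5.8, -0.0]
opening: 0.0177
```

```bash
python3 -c "
from h import *
st()"
```

```text
t 6.5 dryer [ 26.9 -26.4] z 42.8 yaw 0.4 tilt 0.69 F [-0.7  5.8 -0. ] open 17.7
```

Request:
play_rows --increments '[{"tx": 0, "ty": -5, "tz": 0, "wx": 0, "wy": 0, "wz": 0, "grip": 1}, {"tx": 0, "ty": -5, "tz": 0, "wx": 0, "wy": 0, "wz": 0, "grip": 1}, {"tx": 0, "ty": -4, "tz": 0, "wx": 0, "wy": 0, "wz": 0, "grip": 1}, {"tx": 0, "ty": -4, "tz": 0, "wx": 0, "wy": 0, "wz": 0, "grip": 1}, {"tx": 0, "ty": -4, "tz": 0, "wx": 0, "wy": 0, "wz": 0, "grip": 1}, {"tx": 0, "ty": -4, "tz": 0, "wx": 0, "wy": 0, "wz": 0, "grip": 1}]'

```text
time_s: 7.1
position: [0.5426, 0.0431, 0.0428]
eef_rot: [[0.007, -0.084, 0.996], [0.026, 0.996, 0.084], [-1.0, 0.026, 0.009]]
contact_force: [-3.1, 23.5, -2.8]
opening: 0.0179
```

```bash
python3 -c "
from h import *
st()"
```

```text
t 7.1 dryer [ 14.5 -26.4] z 42.8 yaw 1.0 tilt 1.55 F [-3.1 23.5 -2.8] open 17.9
```

Request:
play_rows --increments '[{"tx": 0, "ty": 1, "tz": 0, "wx": 0, "wy": 0, "wz": 1.4, "grip": 0.3}, {"tx": 0, "ty": 0, "tz": 0, "wx": 0, "wy": 0, "wz": 0, "grip": 0.3}, {"tx": 0, "ty": 0, "tz": 0, "wx": 0, "wy": 0, "wz": 0, "grip": 0.3}, {"tx": -25, "ty": 0, "tz": 0, "wx": 0.5, "wy": 0, "wz": 0, "grip": 0.4}, {"tx": -40, "ty": -20, "tz": 0, "wx": 0, "wy": 0, "wz": 0, "grip": 0.4}, {"tx": -45, "ty": -45, "tz": 0, "wx": 0, "wy": 0, "wz": 0, "grip": 0.4}, {"tx": -30, "ty": -45, "tz": 0, "wx": 0, "wy": 0, "wz": 0, "grip": 0.4}, {"tx": 0, "ty": -45, "tz": 0, "wx": 0, "wy": 0, "wz": 0, "grip": 0.4}, {"tx": 0, "ty": -40, "tz": 0, "wx": 0, "wy": 0, "wz": 0, "grip": 0.4}, {"tx": 0, "ty": -20, "tz": 0, "wx": 0, "wy": 0, "wz": 0, "grip": 0.4}, {"tx": 0, "ty": 0, "tz": 0, "wx": 0, "wy": 0, "wz": 0, "grip": 0.4}]'

```text
time_s: 8.2
position: [0.5569, -0.1773, 0.1678]
eef_rot: [[0.003, -0.075, 0.997], [0.041, 0.996, 0.074], [-0.999, 0.041, 0.006]]
contact_force: [0.1, -0.3, -0.9]
opening: 0.0511
```

```bash
python3 -c "
from h import *
st()
s=ctrl.snapshot('wrist');save('w5.png',s['img'])
s=ctrl.snapshot('top');save('t5.png',cv2.resize(s['img'][115:240,225:410],None,fx=4,fy=4,interpolation=cv2.INTER_CUBIC))
report('side');report('top')"
```

```text
t 8.2 dryer [-206.3  -26. ] z 167.8 yaw 0.5 tilt 2.37 F [ 0.1 -0.3 -0.9] open 51.1
side sq ctr [-149.9 -117.7] size [92.8 52.9] yaw 12.1 corners [[-201.0, -102.0], [-190.0, -153.0], [-99.0, -134.0], [-110.0, -82.0]]
side ob ctr [-123.4   82.7] size [146.3  72.7] yaw -2.1 corners [[-162.0, 11.0], [-90.0, 8.0], [-84.0, 154.0], [-157.0, 157.0]]
top sq ctr [-153.  -100.9] size [ 99.8 100.9] yaw 13.0 corners [[-213.0, -63.0], [-190.0, -161.0], [-93.0, -139.0], [-116.0, -41.0]]
top ob ctr [-121.5   82.8] size [145.8  72.6] yaw -1.9 corners [[-160.0, 11.0], [-88.0, 9.0], [-83.0, 155.0], [-155.0, 157.0]]
```

View pics/w5.png

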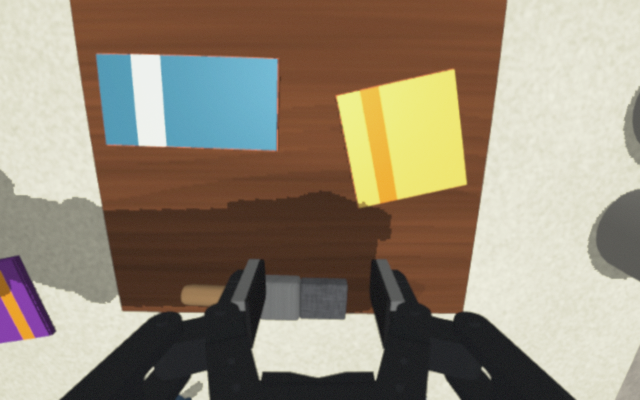

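View pics/t5.png

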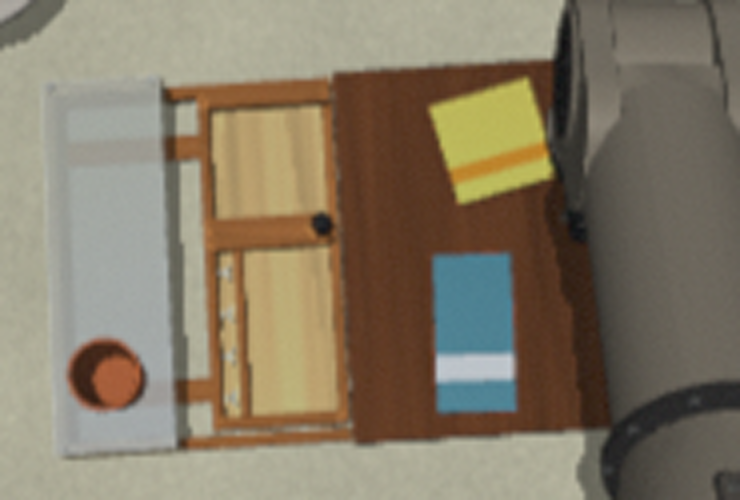

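The wrist view shows the blue tile around (188,100), the yellow one around (402,137), and the brush at (265,297). In the top crop the tray lip meets the board, so the tray is fully out. Next I go behind the square tile.

```bash
python3 -c "
from h import *
move(-243,-98,60,0,3)"
```

```text
t 8.4 dryer [-201.1  -26.9] z 168.1 yaw 0.8 tilt 2.48 F [-0.5  0.6 -0.5] open 51.4
total t [106.6 -47.6  69.8] w [ 0.8  0.4 -2.5]
0 [36, -16, 23] [0.3, 0.1, -0.8]
1 [36, -15, 23] [0.3, 0.1, -0.8]
2 [36, -15, 24] [0.3, 0.1, -0.8]
```

Request:
play_rows --increments '[{"tx": 10, "ty": -18, "tz": 25, "wx": 0.3, "wy": 0.1, "wz": -0.8, "grip": 0.5}, {"tx": 20, "ty": -18, "tz": 25, "wx": 0.3, "wy": 0.1, "wz": -0.8, "grip": 0.5}, {"tx": 30, "ty": -10, "tz": 20, "wx": 0.3, "wy": 0.1, "wz": -0.8, "grip": 0.5}, {"tx": 35, "ty": 0, "tz": 0, "wx": 0, "wy": 0, "wz": 0, "grip": 0.5}, {"tx": 15, "ty": 0, "tz": 0, "wx": 0, "wy": 0, "wz": 0, "grip": 0.5}, {"tx": 0, "ty": 0, "tz": 0, "wx": 0, "wy": 0, "wz": 0, "grip": 0.5}]'

```text
time_s: 9.0
position: [0.6358, -0.2036, 0.0556]
eef_rot: [[0.004, -0.075, 0.997], [-0.001, 0.997, 0.075], [-1.0, -0.002, 0.003]]
contact_force: [-0.9, -0.0, -0.0]
opening: 0.0429
```

```bash
python3 -c "
from h import *
move(-243,-98,24.5,0)
s=ctrl.snapshot('wrist');save('w6.png',s['img'])"
```

```text
t 9.0 dryer [-237.8 -102.9] z 55.6 yaw 0.5 tilt 0.22 F [-0.9 -0.  -0. ] open 42.9
total t [31.1 -5.2 -5.1] w [0.5 0.2 0.1]
```

View pics/w6.png

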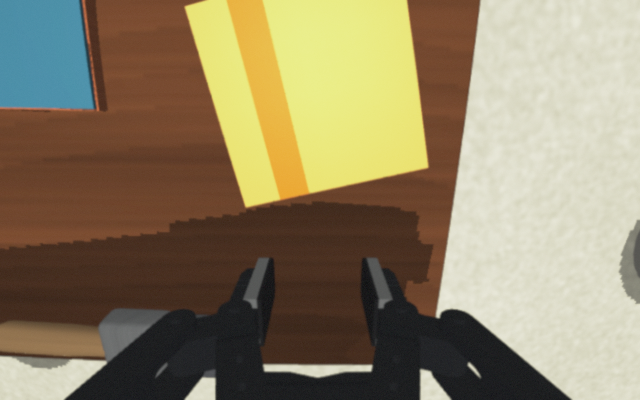

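Both fingers are behind the yellow tile's lower edge (corners at (246,207) and (428,167)), and the brush lies below and to the left, clear. Descending, then starting the push.

Request:
play_rows --increments '[{"tx": 18, "ty": -2, "tz": -3, "wx": 0.5, "wy": 0.2, "wz": 0.1, "grip": 0.5}, {"tx": 10, "ty": 0, "tz": 0, "wx": 0, "wy": 0, "wz": 0, "grip": 0.5}, {"tx": 2, "ty": 0, "tz": 0, "wx": 0, "wy": 0, "wz": 0, "grip": 0.5}]'

```text
time_s: 9.35
position: [0.635, -0.2056, 0.03]
eef_rot: [[0.006, -0.067, 0.998], [-0.002, 0.998, 0.067], [-1.0, -0.002, 0.006]]
contact_force: [-0.8, -0.3, 0.8]
opening: 0.0426
```

```bash
python3 -c "
from h import *
st()"
```

```text
t 9.35 dryer [-239.7 -102. ] z 30.0 yaw 0.0 tilt 0.34 F [-0.8 -0.3  0.8] open 42.6
```

Request:
play_rows --increments '[{"tx": 4, "ty": 0, "tz": -2, "wx": 0, "wy": 0.3, "wz": 0, "grip": 0.5}, {"tx": 0, "ty": 0, "tz": 0, "wx": 0, "wy": 0, "wz": 0, "grip": 0.5}, {"tx": 0, "ty": 0, "tz": 0, "wx": 0, "wy": 0, "wz": 0, "grip": 0.5}]'

```text
time_s: 9.65
position: [0.6334, -0.2061, 0.0273]
eef_rot: [[0.002, -0.067, 0.998], [-0.003, 0.998, 0.067], [-1.0, -0.003, 0.002]]
contact_force: [-0.1, -0.6, -0.1]
opening: 0.0427
```

```bash
python3 -c "
from h import *
st()"
```

```text
t 9.65 dryer [-240.1 -100.5] z 27.3 yaw 0.0 tilt 0.19 F [-0.1 -0.6 -0.1] open 42.7
```

Request:
play_rows --increments '[{"tx": 2, "ty": 2, "tz": 0, "wx": 0, "wy": 0.1, "wz": 0, "grip": 0.5}, {"tx": 1, "ty": 5, "tz": 0, "wx": 0, "wy": 0, "wz": 0, "grip": 0.5}, {"tx": 0, "ty": 6, "tz": 0, "wx": 0, "wy": 0, "wz": 0, "grip": 0.5}, {"tx": 0, "ty": 6, "tz": 0, "wx": 0, "wy": 0, "wz": 0, "grip": 0.5}, {"tx": 0, "ty": 6, "tz": 0, "wx": 0, "wy": 0, "wz": 0, "grip": 0.5}, {"tx": 0, "ty": 6, "tz": 0, "wx": 0, "wy": 0, "wz": 0, "grip": 0.5}, {"tx": 0, "ty": 6, "tz": 0, "wx": 0, "wy": 0, "wz": 0, "grip": 0.5}, {"tx": 0, "ty": 6, "tz": 0, "wx": 0, "wy": 0, "wz": 0, "grip": 0.5}, {"tx": 0, "ty": 6, "tz": 0, "wx": 0, "wy": 0, "wz": 0, "grip": 0.5}]'

```text
time_s: 10.55
position: [0.63, -0.1539, 0.0249]
eef_rot: [[0.001, -0.066, 0.998], [-0.004, 0.998, 0.066], [-1.0, -0.004, 0.0]]
contact_force: [-0.6, -1.7, -0.5]
opening: 0.0426
```

```bash
python3 -c "
from h import *
st()
s=report('top');save('t7.png',cv2.resize(s['img'][115:240,225:410],None,fx=4,fy=4,interpolation=cv2.INTER_CUBIC))
s=report('wrist');save('w7.png',s['img'])"
```

```text
t 10.55 dryer [-187.8 -100.6] z 24.9 yaw -0.0 tilt 0.24 F [-0.6 -1.7 -0.5] open 42.6
top sq ctr [-124.4 -110.6] size [ 96.8 101.7] yaw 2.5 corners [[-175.0, -62.0], [-171.0, -163.0], [-74.0, -159.0], [-78.0, -58.0]]
top ob ctr [-121.5   82.8] size [145.8  72.6] yaw -1.9 corners [[-160.0, 11.0], [-88.0, 9.0], [-83.0, 155.0], [-155.0, 157.0]]
wrist sq ctr [-167.8 -103.2] size [23.5 11.6] yaw -44.2 corners [[-180.0, -108.0], [-172.0, -116.0], [-156.0, -99.0], [-164.0, -91.0]]
wrist ob none
```

View pics/w7.png

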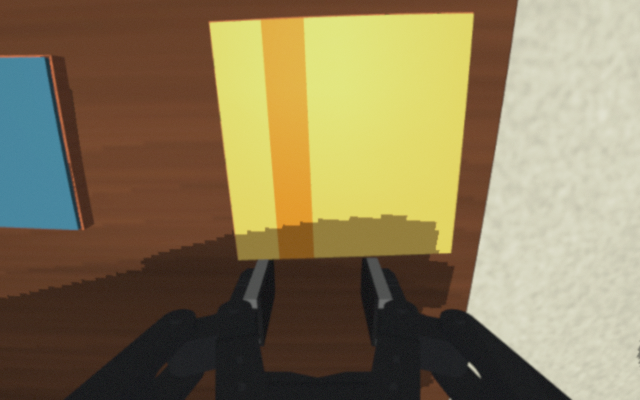

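Request:
play_rows --increments '[{"tx": 0, "ty": 4, "tz": 0, "wx": 0, "wy": 0, "wz": 0, "grip": 0.5}, {"tx": 0, "ty": 5, "tz": -0.5, "wx": 0, "wy": 0, "wz": 0, "grip": 0.5}, {"tx": 0, "ty": 6, "tz": -2, "wx": 0, "wy": 0, "wz": 0, "grip": 0.5}, {"tx": 0, "ty": 6, "tz": -2, "wx": 0, "wy": 0, "wz": 0, "grip": 0.5}, {"tx": 0, "ty": 6, "tz": -2, "wx": 0, "wy": 0, "wz": 0, "grip": 0.5}, {"tx": 0, "ty": 6, "tz": -2, "wx": 0, "wy": 0, "wz": 0, "grip": 0.5}, {"tx": 0, "ty": 4, "tz": -1, "wx": 0, "wy": 0, "wz": 0, "grip": 0.5}, {"tx": 0, "ty": 0, "tz": 0, "wx": 0, "wy": 0, "wz": 0, "grip": 0.5}]'

```text
time_s: 11.45
position: [0.6173, -0.1138, 0.0249]
eef_rot: [[0.001, -0.067, 0.998], [-0.004, 0.998, 0.067], [-1.0, -0.004, 0.001]]
contact_force: [0.4, -0.6, -0.0]
opening: 0.0426
```

```bash
python3 -c "
from h import *
st()
s=report('top');save('t8.png',cv2.resize(s['img'][115:240,225:410],None,fx=4,fy=4,interpolation=cv2.INTER_CUBIC))
s=ctrl.snapshot('wrist');save('w8.png',s['img'])"
```

```text
t 11.45 dryer [-146.9  -90.6] z 24.9 yaw 0.0 tilt 0.22 F [ 0.4 -0.6 -0. ] open 42.6
top sq ctr [ -83.7 -105. ] size [ 95.9 100.5] yaw 0.0 corners [[-132.0, -55.0], [-132.0, -155.0], [-36.0, -155.0], [-36.0, -55.0]]
top ob ctr [-121.6   82.8] size [145.8  72.5] yaw -2.0 corners [[-160.0, 11.0], [-88.0, 9.0], [-83.0, 154.0], [-155.0, 157.0]]
```

View pics/w8.png

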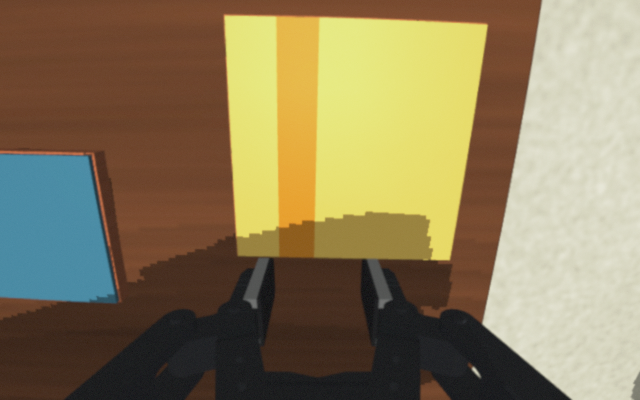

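View pics/t8.png

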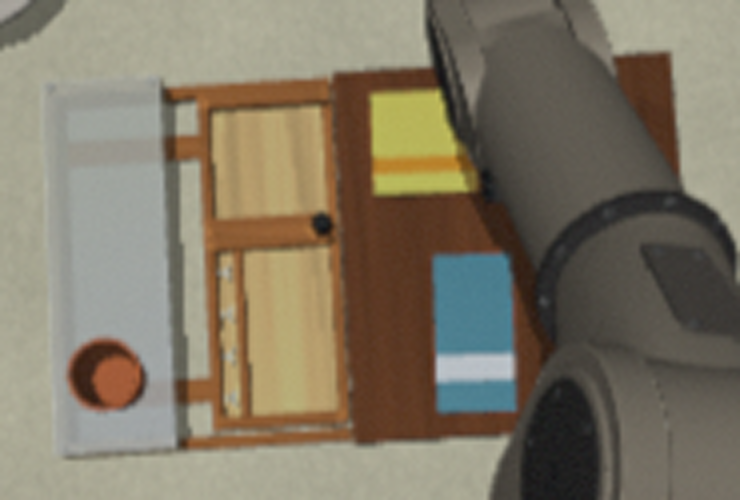

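The tile is straight now (yaw 0) but its y is −105, against −94 wanted. I'll nudge it sideways from its −y edge with the shut fingers.

Request:
play_rows --increments '[{"tx": 0, "ty": -10, "tz": 0, "wx": 0, "wy": 0, "wz": 0, "grip": 0.5}, {"tx": -15, "ty": -10, "tz": 0, "wx": 0, "wy": 0, "wz": 0, "grip": 1}, {"tx": -30, "ty": 0, "tz": 20, "wx": 0, "wy": 0, "wz": 0, "grip": 1}, {"tx": 0, "ty": 20, "tz": 35, "wx": 0, "wy": 0, "wz": 0, "grip": 1}, {"tx": 0, "ty": 30, "tz": 30, "wx": 0, "wy": 0, "wz": 0, "grip": 1}, {"tx": 0, "ty": 28, "tz": 10, "wx": 0, "wy": 0, "wz": 0, "grip": 1}, {"tx": 0, "ty": 0, "tz": 0, "wx": 0, "wy": 0, "wz": 0, "grip": 1}]'

```text
time_s: 12.25
position: [0.7127, -0.0585, 0.0771]
eef_rot: [[0.003, -0.057, 0.998], [-0.004, 0.998, 0.057], [-1.0, -0.005, 0.003]]
contact_force: [0.7, 0.6, 0.6]
opening: -0.0001
```

```bash
python3 -c "
from h import *
move(-86,-184,27,0)
s=ctrl.snapshot('wrist');save('w9.png',s['img']);report('side')"
```

```text
t 12.25 dryer [ -98.1 -189.3] z 77.1 yaw -0.6 tilt 0.31 F [0.7 0.6 0.6] open -0.1
total t [50.  12.3 -5.6] w [-0.6  0.2  0.3]
side sq ctr [ -71.7 -122.6] size [60.8 52.3] yaw 0.2 corners [[-102.0, -97.0], [-102.0, -149.0], [-41.0, -149.0], [-41.0, -96.0]]
side ob ctr [-124.4   81.8] size [148.1  74.6] yaw -1.8 corners [[-164.0, 9.0], [-89.0, 7.0], [-85.0, 155.0], [-159.0, 157.0]]
```

View pics/w9.png

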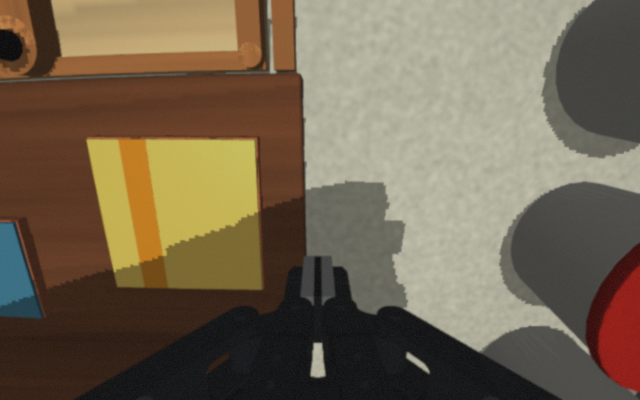

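Request:
play_rows --increments '[{"tx": 15, "ty": 8, "tz": -2, "wx": -0.6, "wy": 0.2, "wz": 0.2, "grip": 1}, {"tx": 20, "ty": 4, "tz": -2, "wx": 0, "wy": 0, "wz": 0, "grip": 1}, {"tx": 12, "ty": 0, "tz": 0, "wx": 0, "wy": 0, "wz": 0, "grip": 1}, {"tx": 3, "ty": 0, "tz": 0, "wx": 0, "wy": 0, "wz": 0, "grip": 1}, {"tx": 0, "ty": 0, "tz": 0, "wx": 0, "wy": 0, "wz": 0, "grip": 1}]'

```text
time_s: 12.85
position: [0.7051, -0.0581, 0.0242]
eef_rot: [[-0.003, -0.059, 0.998], [-0.006, 0.998, 0.059], [-1.0, -0.005, -0.003]]
contact_force: [0.6, 1.8, 2.8]
opening: 0.0001
```

```bash
python3 -c "
from h import *
move(-86,-160,27,0)"
```

```text
t 12.85 dryer [ -97.2 -181.9] z 24.2 yaw -0.4 tilt 0.35 F [0.6 1.8 2.8] open 0.1
total t [ -2.8  11.  -22. ] w [-0.4 -0.2  0.3]
```

Request:
play_rows --increments '[{"tx": -3, "ty": 4, "tz": 0, "wx": -0.4, "wy": -0.2, "wz": 0.3, "grip": 1}, {"tx": 0, "ty": 8, "tz": 0, "wx": 0, "wy": 0, "wz": 0, "grip": 1}, {"tx": 0, "ty": 0, "tz": -4, "wx": 0, "wy": 0, "wz": 0, "grip": 1}, {"tx": 0, "ty": 0, "tz": -4, "wx": 0, "wy": 0, "wz": 0, "grip": 1}]'

```text
time_s: 13.25
position: [0.6969, -0.0461, 0.0291]
eef_rot: [[0.003, -0.066, 0.998], [0.0, 0.998, 0.066], [-1.0, 0.0, 0.003]]
contact_force: [-0.9, -0.1, 0.0]
opening: 0.0
```

```bash
python3 -c "
from h import *
move(-86,-160,27,0)
s=ctrl.snapshot('wrist');save('w10.png',s['img'])"
```

```text
t 13.25 dryer [ -84.8 -174.5] z 29.1 yaw -0.0 tilt 0.16 F [-0.9 -0.1  0. ] open 0.0
total t [  2.1  -1.3 -14.5] w [-0.   0.2 -0. ]
```

View pics/w10.png

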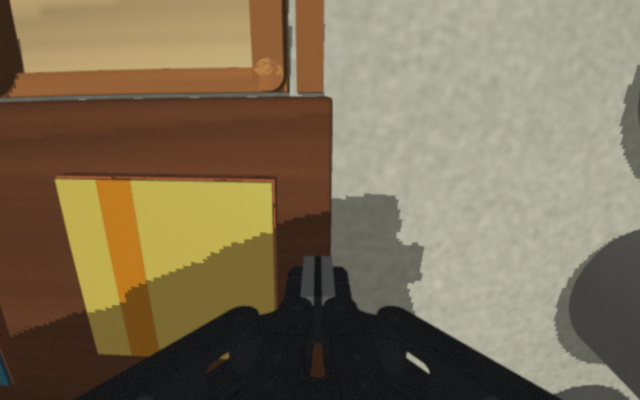

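```bash
python3 -c "
from h import *
s=ctrl.snapshot('wrist')
print('tile',tod(plane(s,[[275,181],[55,177],[277,300]],.034)))
print('board',tod(plane(s,[[331,98],[331,160]],.024)), 'bay wall',tod(plane(s,[[250,60],[20,60]],.0375)))
print('lip',tod(plane(s,[[100,97]],.0235)))
"
```

```text
tile [[ -36.40404505 -155.47793326]
 [ -34.21883145  -55.8185104 ]
 [ -97.48881165 -153.94077015]]
board [[  -1.57803255 -180.03962811]
 [ -28.87361605 -180.40653857]] bay wall [[  12.39207453 -148.06794276]
 [  14.55785471  -55.19675164]]
lip [[ -0.23487329 -77.093067  ]]
```

Request:
play_rows --increments '[{"tx": 2, "ty": -1, "tz": -4, "wx": 0, "wy": 0.2, "wz": 0, "grip": 1}, {"tx": 0, "ty": 0, "tz": -4, "wx": 0, "wy": 0, "wz": 0, "grip": 1}, {"tx": 0, "ty": 0, "tz": -4, "wx": 0, "wy": 0, "wz": 0, "grip": 1}, {"tx": 0, "ty": 0, "tz": -2, "wx": 0, "wy": 0, "wz": 0, "grip": 1}, {"tx": 0, "ty": 0, "tz": 0, "wx": 0, "wy": 0, "wz": 0, "grip": 1}]'

```text
time_s: 13.85
position: [0.6819, -0.0488, 0.0272]
eef_rot: [[-0.0, -0.065, 0.998], [-0.0, 0.998, 0.065], [-1.0, -0.0, -0.0]]
contact_force: [1.2, 0.2, 0.1]
opening: 0.0001
```

```bash
python3 -c "
from h import *
st()
s=report('top')
s=ctrl.snapshot('wrist');save('w11.png',s['img'])"
```

```text
t 13.85 dryer [ -86.4 -159.3] z 27.2 yaw -0.1 tilt 0.02 F [1.2 0.2 0.1] open 0.1
top sq ctr [-77.4 -98.7] size [ 83.5 101.1] yaw 0.2 corners [[-119.0, -48.0], [-119.0, -149.0], [-35.0, -149.0], [-36.0, -48.0]]
top ob ctr [-110.3   82.1] size [143.9  52.9] yaw -3.6 corners [[-141.0, 12.0], [-88.0, 9.0], [-79.0, 152.0], [-132.0, 156.0]]
```

View pics/w11.png

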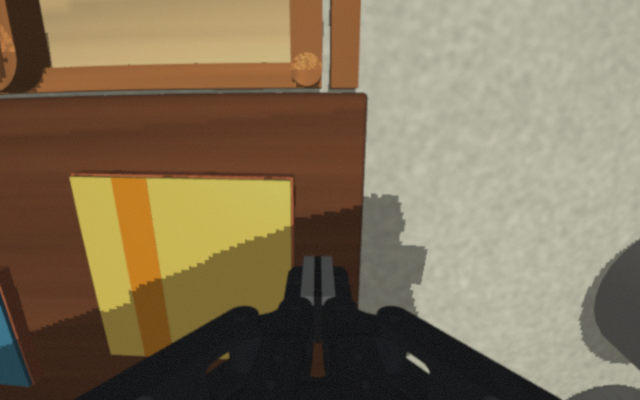

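The tile moved sideways without turning; its right edge is at px 293 and y is −98.7. 5 mm more.

Request:
play_rows --increments '[{"tx": 0, "ty": 0, "tz": -3, "wx": 0, "wy": 0, "wz": 0, "grip": 1}, {"tx": 0, "ty": 0, "tz": -2, "wx": 0, "wy": 0, "wz": 0, "grip": 1}, {"tx": 0, "ty": 0, "tz": 0, "wx": 0, "wy": 0, "wz": 0, "grip": 1}]'

```text
time_s: 14.25
position: [0.6771, -0.049, 0.0272]
eef_rot: [[0.0, -0.066, 0.998], [-0.0, 0.998, 0.066], [-1.0, -0.0, 0.0]]
contact_force: [1.9, -0.1, 0.3]
opening: 0.0003
```

```bash
python3 -c "
from h import *
st()
s=report('top')
s=ctrl.snapshot('wrist');save('w12.png',s['img'])"
```

```text
t 14.25 dryer [ -86.2 -154.5] z 27.2 yaw -0.1 tilt 0.01 F [ 1.9 -0.1  0.3] open 0.3
top sq ctr [-76.2 -93.1] size [77.  99.2] yaw 1.2 corners [[-116.0, -44.0], [-114.0, -143.0], [-37.0, -142.0], [-39.0, -43.0]]
top ob ctr [-112.    80.2] size [146.8  53.1] yaw -2.0 corners [[-141.0, 8.0], [-88.0, 6.0], [-83.0, 153.0], [-136.0, 154.0]]
```

Request:
play_rows --increments '[{"tx": 0, "ty": 0, "tz": 10, "wx": 0, "wy": 0, "wz": 0, "grip": 1}, {"tx": -30, "ty": 0, "tz": 5, "wx": 0, "wy": 0, "wz": 0, "grip": 0.5}, {"tx": -20, "ty": -25, "tz": -15, "wx": 0, "wy": 0, "wz": 0, "grip": 0.5}, {"tx": 0, "ty": -32, "tz": -30, "wx": 0, "wy": 0, "wz": 0, "grip": 0.5}, {"tx": 0, "ty": -25, "tz": -30, "wx": 0, "wy": 0, "wz": 0, "grip": 0.5}, {"tx": 0, "ty": 0, "tz": 0, "wx": 0, "wy": 0, "wz": 0, "grip": 0.5}, {"tx": 0, "ty": 0, "tz": 0, "wx": 0, "wy": 0, "wz": 0, "grip": 0.5}]'

```text
time_s: 15.05
position: [0.6248, -0.1365, 0.0789]
eef_rot: [[-0.0, -0.068, 0.998], [0.001, 0.998, 0.068], [-1.0, 0.001, -0.0]]
contact_force: [-0.0, -0.0, 0.7]
opening: 0.043
```

```bash
python3 -c "
from h import *
move(-168,-95,25,0)
s=ctrl.snapshot('wrist');save('w13.png',s['img'])"
```

```text
t 15.05 dryer [-170.1  -96.5] z 78.9 yaw 0.1 tilt 0.06 F [-0.  -0.   0.7] open 43.0
total t [53.9  2.  -1.5] w [ 0.1 -0.  -0.1]
```

View pics/w13.png

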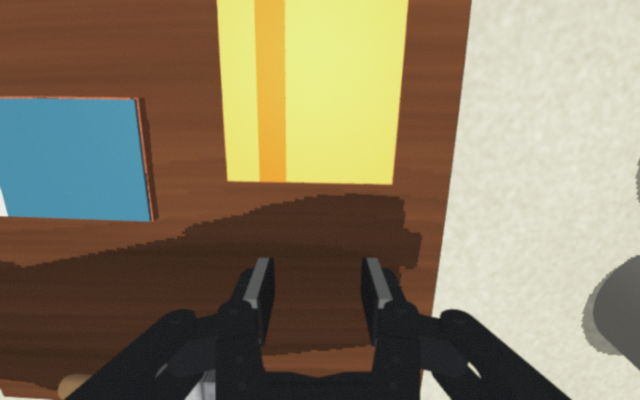

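Request:
play_rows --increments '[{"tx": 20, "ty": 0, "tz": -1, "wx": 0, "wy": 0, "wz": 0, "grip": 0.5}, {"tx": 20, "ty": 0, "tz": 0, "wx": 0, "wy": 0, "wz": 0, "grip": 0.5}, {"tx": 10, "ty": 0, "tz": 0, "wx": 0, "wy": 0, "wz": 0, "grip": 0.5}, {"tx": 2, "ty": 0, "tz": 0, "wx": 0, "wy": 0, "wz": 0, "grip": 0.5}, {"tx": 0, "ty": 0, "tz": 0, "wx": 0, "wy": 0, "wz": 0, "grip": 0.5}]'

```text
time_s: 15.6
position: [0.6278, -0.1329, 0.0255]
eef_rot: [[0.001, -0.072, 0.997], [0.002, 0.997, 0.072], [-1.0, 0.002, 0.001]]
contact_force: [-0.6, -0.2, 0.7]
opening: 0.0431
```

```bash
python3 -c "
from h import *
move(-90,-95,25,0)
report('top')"
```

```text
t 15.6 dryer [-166.7  -99.7] z 25.5 yaw 0.3 tilt 0.14 F [-0.6 -0.2  0.7] open 43.1
total t [ 0.7 76.7 -4.4] w [ 0.3  0.1 -0.1]
top sq ctr [-87.4 -92.3] size [101.2  99.2] yaw -3.5 corners [[-140.0, -140.0], [-41.0, -146.0], [-35.0, -45.0], [-134.0, -39.0]]
top ob ctr [-121.6   82.8] size [145.8  72.5] yaw -2.0 corners [[-160.0, 11.0], [-88.0, 9.0], [-83.0, 154.0], [-155.0, 157.0]]
```

Request:
play_rows --increments '[{"tx": 0, "ty": 3, "tz": -3, "wx": 0.3, "wy": 0, "wz": 0, "grip": 0.5}, {"tx": 0, "ty": 4, "tz": -2, "wx": 0, "wy": 0, "wz": 0, "grip": 0.5}, {"tx": 0, "ty": 5, "tz": 0, "wx": 0, "wy": 0, "wz": 0, "grip": 0.5}, {"tx": 0, "ty": 6, "tz": 0, "wx": 0, "wy": 0, "wz": 0, "grip": 0.5}, {"tx": 0, "ty": 6, "tz": 0, "wx": 0, "wy": 0, "wz": 0, "grip": 0.5}, {"tx": 0, "ty": 6, "tz": 0, "wx": 0, "wy": 0, "wz": 0, "grip": 0.5}, {"tx": 0, "ty": 6, "tz": 0, "wx": 0, "wy": 0, "wz": 0, "grip": 0.5}, {"tx": 0, "ty": 6, "tz": 0, "wx": 0, "wy": 0, "wz": 0, "grip": 0.5}, {"tx": 0, "ty": 6, "tz": 0, "wx": 0, "wy": 0, "wz": 0, "grip": 0.5}, {"tx": 0, "ty": 4, "tz": 0, "wx": 0, "wy": 0, "wz": 0, "grip": 0.5}]'

```text
time_s: 16.65
position: [0.62, -0.0773, 0.0284]
eef_rot: [[0.005, -0.066, 0.998], [0.001, 0.998, 0.066], [-1.0, 0.001, 0.005]]
contact_force: [0.0, -1.2, -0.9]
opening: 0.0424
```

```bash
python3 -c "
from h import *
st()
s=report('top');save('t14.png',cv2.resize(s['img'][115:240,225:410],None,fx=4,fy=4,interpolation=cv2.INTER_CUBIC))
s=ctrl.snapshot('wrist');save('w14.png',s['img'])"
```

```text
t 16.65 dryer [-110.7  -95.6] z 28.4 yaw -0.0 tilt 0.27 F [ 0.  -1.2 -0.9] open 42.4
top sq ctr [-41.3 -93.7] size [ 93.1 121.4] yaw 10.5 corners [[-98.0, -42.0], [-76.0, -162.0], [16.0, -145.0], [-7.0, -26.0]]
top ob ctr [-120.4   81. ] size [147.9  70.1] yaw -1.9 corners [[-158.0, 8.0], [-88.0, 6.0], [-83.0, 154.0], [-153.0, 156.0]]
```

View pics/w14.png

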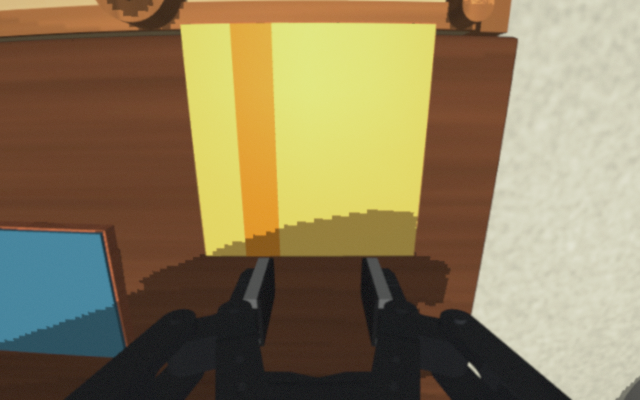

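View pics/t14.png

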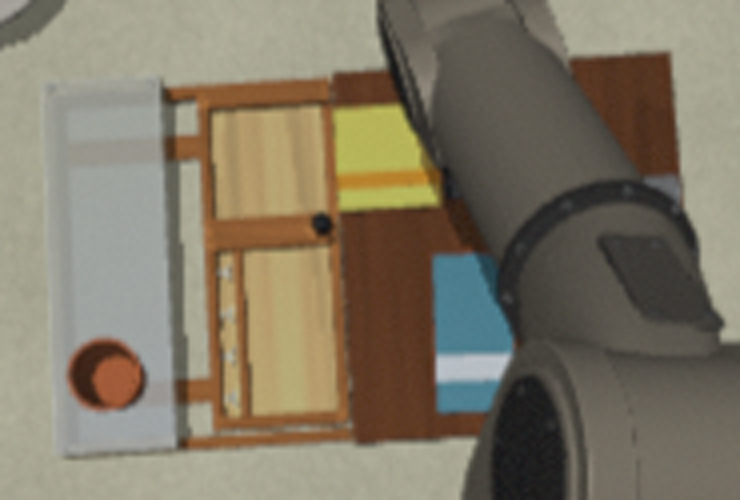

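```bash
python3 -c "
from h import *
s=ctrl.snapshot('wrist')
print('tile',tod(plane(s,[[181,26],[435,25],[205,256],[415,256]],.034)))
print('board',tod(plane(s,[[517,38],[505,120]],.024)))
save('w14c.png',cv2.resize(s['img'][0:60,80:540],None,fx=1.7,fy=3))
"
```

```text
tile [[  -0.66451687  -43.21517219]
 [  -0.24782657 -141.12577563]
 [ -98.60717036  -42.51618259]
 [ -98.67316056 -142.34615225]]
board [[  -2.22267471 -180.19131865]
 [ -36.11547293 -180.48055106]]
```

View pics/w14c.png

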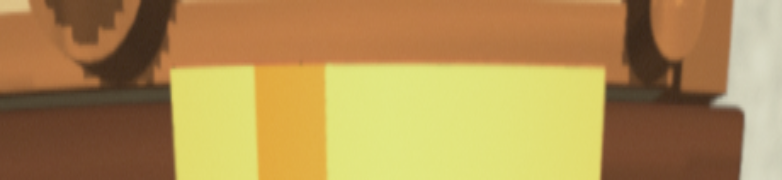

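Request:
play_rows --increments '[{"tx": 2, "ty": 3, "tz": 0.5, "wx": 0, "wy": 0.3, "wz": 0, "grip": 0.5}, {"tx": 1, "ty": 6, "tz": 0.5, "wx": 0, "wy": 0, "wz": 0, "grip": 0.5}, {"tx": 0, "ty": 6, "tz": 0.5, "wx": 0, "wy": 0, "wz": 0, "grip": 0.5}, {"tx": 0, "ty": 6, "tz": 0, "wx": 0, "wy": 0, "wz": 0, "grip": 0.5}, {"tx": 0, "ty": 6, "tz": 0, "wx": 0, "wy": 0, "wz": 0, "grip": 0.5}, {"tx": 0, "ty": 6, "tz": 0, "wx": 0, "wy": 0, "wz": 0, "grip": 0.5}]'

```text
time_s: 17.4
position: [0.6199, -0.0448, 0.0254]
eef_rot: [[-0.0, -0.063, 0.998], [-0.001, 0.998, 0.063], [-1.0, -0.001, -0.001]]
contact_force: [0.6, -2.9, 1.2]
opening: 0.0427
```

```bash
python3 -c "
from h import *
st()
s=ctrl.snapshot('wrist');save('w15.png',s['img'])"
```

```text
t 17.4 dryer [-78.2 -97.7] z 25.4 yaw -0.2 tilt 0.08 F [ 0.6 -2.9  1.2] open 42.7
```

View pics/w15.png

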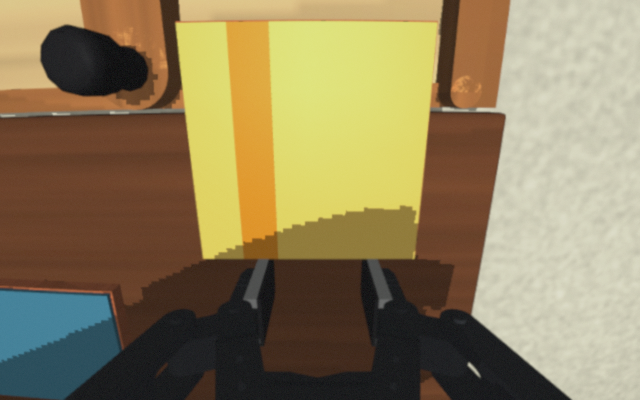

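The tile's front edge is between the rails (px 178 to 437), with a gap on both sides. Continuing.

Request:
play_rows --increments '[{"tx": 0, "ty": 6, "tz": 0.5, "wx": -0.2, "wy": 0, "wz": 0, "grip": 0.5}, {"tx": 0, "ty": 7, "tz": 0.5, "wx": 0, "wy": 0, "wz": 0, "grip": 0.5}, {"tx": 0, "ty": 7, "tz": 0, "wx": 0, "wy": 0, "wz": 0, "grip": 0.5}, {"tx": 0, "ty": 7, "tz": 0, "wx": 0, "wy": 0, "wz": 0, "grip": 0.5}, {"tx": 0, "ty": 7, "tz": 0, "wx": 0, "wy": 0, "wz": 0, "grip": 0.5}, {"tx": 0, "ty": 7, "tz": 0, "wx": 0, "wy": 0, "wz": 0, "grip": 0.5}, {"tx": 0, "ty": 7, "tz": 0, "wx": 0, "wy": 0, "wz": 0, "grip": 0.5}, {"tx": 0, "ty": 7, "tz": 0, "wx": 0, "wy": 0, "wz": 0, "grip": 0.5}]'

```text
time_s: 18.25
position: [0.6166, 0.0165, 0.0253]
eef_rot: [[-0.001, -0.068, 0.998], [-0.0, 0.998, 0.068], [-1.0, -0.0, -0.001]]
contact_force: [-0.1, -0.8, -0.3]
opening: 0.0428
```

```bash
python3 -c "
from h import *
st()
s=ctrl.snapshot('wrist');save('w16.png',s['img'])"
```

```text
t 18.25 dryer [-16.9 -98.5] z 25.3 yaw 0.1 tilt 0.05 F [-0.1 -0.8 -0.3] open 42.8
```

View pics/w16.png

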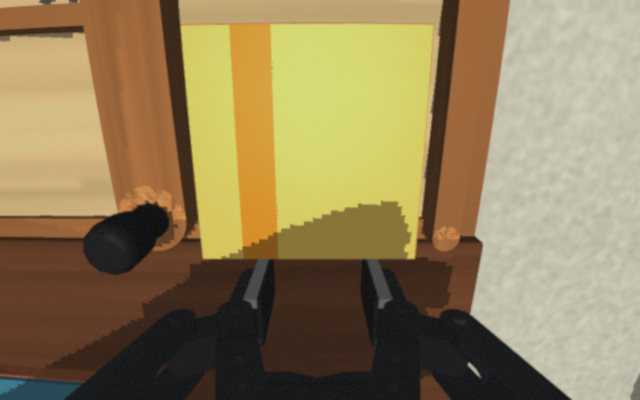

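Request:
play_rows --increments '[{"tx": 0, "ty": 4, "tz": 0, "wx": 0, "wy": 0, "wz": 0, "grip": 0.5}, {"tx": 0, "ty": 5, "tz": 0, "wx": 0, "wy": 0, "wz": 0, "grip": 0.5}, {"tx": 0, "ty": 5, "tz": 0, "wx": 0, "wy": 0, "wz": 0, "grip": 0.5}, {"tx": 0, "ty": 4, "tz": 0, "wx": 0, "wy": 0, "wz": 0, "grip": 0.5}, {"tx": 0, "ty": 1, "tz": 0, "wx": 0, "wy": 0, "wz": 0, "grip": 0.5}, {"tx": 0, "ty": 0, "tz": 0, "wx": 0, "wy": 0, "wz": 0, "grip": 0.5}]'

```text
time_s: 18.9
position: [0.6147, 0.0391, 0.0251]
eef_rot: [[-0.001, -0.07, 0.998], [0.0, 0.998, 0.07], [-1.0, 0.001, -0.001]]
contact_force: [-0.6, -1.4, -0.2]
opening: 0.0432
```

```bash
python3 -c "
from h import *
st()
s=ctrl.snapshot('wrist');save('w17.png',s['img'])"
```

```text
t 18.9 dryer [  5.8 -98.1] z 25.1 yaw 0.2 tilt 0.08 F [-0.6 -1.4 -0.2] open 43.2
```

View pics/w17.png

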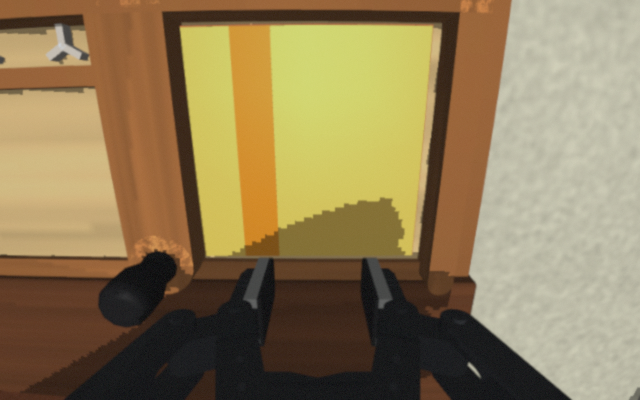

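The square tile lies in its compartment (px 180–435 by 23–258) with floor visible on the right and behind. Now I retreat, check it, and go behind the oblong tile.

Request:
play_rows --increments '[{"tx": 0, "ty": -12, "tz": 0, "wx": -0.2, "wy": 0, "wz": 0, "grip": 0.5}, {"tx": -20, "ty": -20, "tz": 0, "wx": 0, "wy": 0, "wz": 0, "grip": 0.5}, {"tx": -30, "ty": -30, "tz": -20, "wx": 0, "wy": 0, "wz": 0, "grip": 0.5}, {"tx": -15, "ty": -30, "tz": -35, "wx": 0, "wy": 0, "wz": 0, "grip": 0.5}, {"tx": 0, "ty": -30, "tz": -38, "wx": 0, "wy": 0, "wz": 0, "grip": 0.5}, {"tx": 0, "ty": -30, "tz": -38, "wx": 0, "wy": 0, "wz": 0, "grip": 0.5}, {"tx": 0, "ty": -25, "tz": -30, "wx": 0, "wy": 0, "wz": 0, "grip": 0.5}, {"tx": 0, "ty": -10, "tz": -15, "wx": 0, "wy": 0, "wz": 0, "grip": 0.5}, {"tx": 0, "ty": 0, "tz": 0, "wx": 0, "wy": 0, "wz": 0, "grip": 0.5}]'

```text
time_s: 19.85
position: [0.4458, -0.1742, 0.0918]
eef_rot: [[-0.001, -0.07, 0.998], [-0.0, 0.998, 0.07], [-1.0, -0.0, -0.001]]
contact_force: [0.5, -1.1, 0.0]
opening: 0.0424
```

```bash
python3 -c "
from h import *
move(-182,81,25,0)
s=ctrl.snapshot('wrist');save('w18.png',s['img'])
s=report('top',(.0295,.034));save('t18.png',cv2.resize(s['img'][115:240,225:410],None,fx=4,fy=4,interpolation=cv2.INTER_CUBIC))
s=report('side',(.0295,.034));save('s18.png',cv2.resize(s['img'][135:285,215:370],None,fx=4,fy=4,interpolation=cv2.INTER_CUBIC))
"
```

```text
t 19.85 dryer [-195.8   84.6] z 91.8 yaw 0.2 tilt 0.03 F [ 0.5 -1.1  0. ] open 42.4
total t [66.8 13.8  3.7] w [ 0.2 -0.   0. ]
top sq ctr [ 64.7 -95.8] size [103.4 101.7] yaw -1.0 corners [[13.0, -147.0], [115.0, -148.0], [116.0, -45.0], [15.0, -43.0]]
top ob ctr [-121.5   82.8] size [145.8  72.6] yaw -1.9 corners [[-160.0, 11.0], [-88.0, 9.0], [-83.0, 155.0], [-155.0, 157.0]]
side sq ctr [  62.2 -111.3] size [54.8 83.9] yaw -0.7 corners [[20.0, -138.0], [104.0, -139.0], [105.0, -84.0], [21.0, -83.0]]
side ob ctr [-124.    82.7] size [146.3  73.9] yaw -2.1 corners [[-164.0, 11.0], [-90.0, 8.0], [-84.0, 154.0], [-158.0, 157.0]]
```

View pics/w18.png

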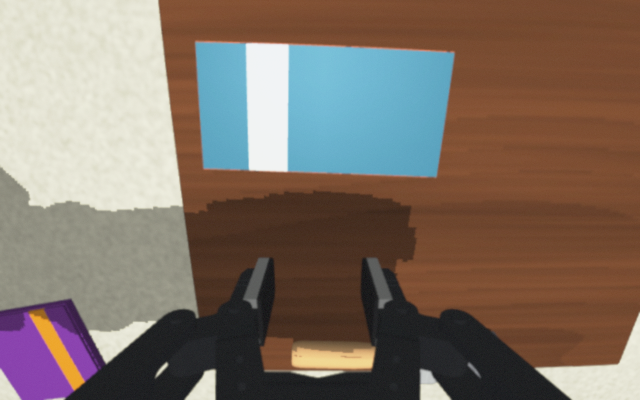

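View pics/s18.png

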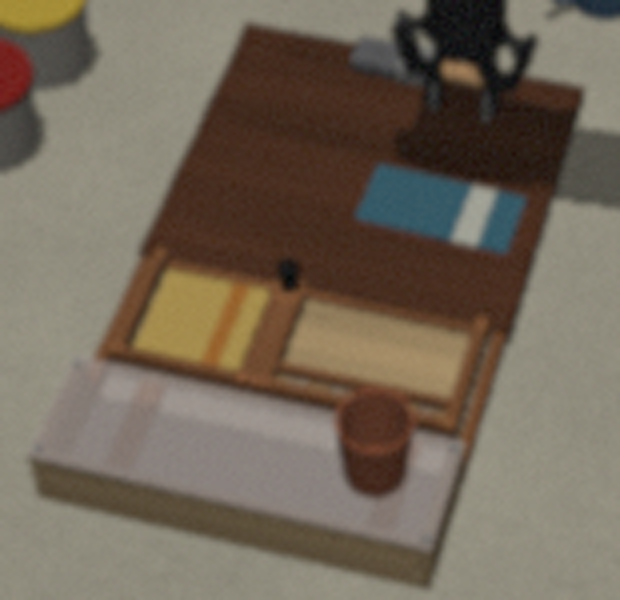

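View pics/t18.png

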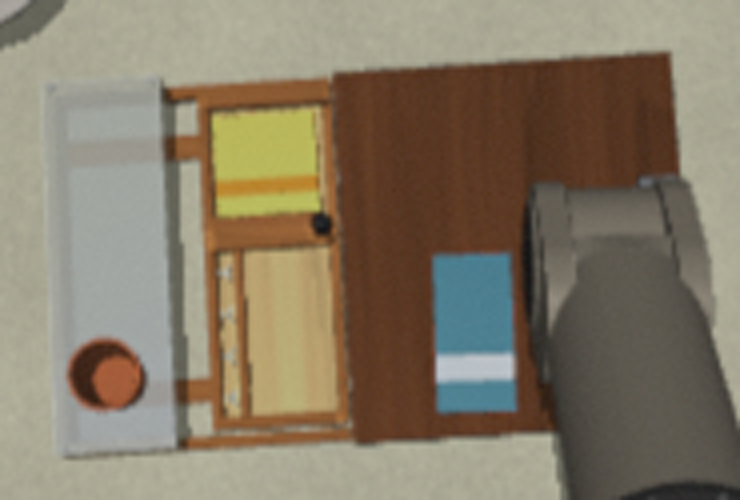

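The square tile lies in its bay in all three views (top-crop px 212–320 by 108–217). Descending behind the oblong.

Request:
play_rows --increments '[{"tx": 20, "ty": 6, "tz": 2, "wx": 0, "wy": 0, "wz": 0, "grip": 0.5}, {"tx": 20, "ty": 4, "tz": 1, "wx": 0, "wy": 0, "wz": 0, "grip": 0.5}, {"tx": 15, "ty": 0, "tz": 0, "wx": 0, "wy": 0, "wz": 0, "grip": 0.5}, {"tx": 8, "ty": 0, "tz": 0, "wx": 0, "wy": 0, "wz": 0, "grip": 0.5}, {"tx": 1, "ty": 0, "tz": 0, "wx": 0, "wy": 0, "wz": 0, "grip": 0.5}, {"tx": 0, "ty": 0, "tz": 0, "wx": 0, "wy": 0, "wz": 0, "grip": 0.5}]'

```text
time_s: 20.6
position: [0.4579, -0.156, 0.0266]
eef_rot: [[0.006, -0.082, 0.997], [0.003, 0.997, 0.082], [-1.0, 0.003, 0.007]]
contact_force: [-0.3, -0.8, -0.1]
opening: 0.0427
```

```bash
python3 -c "
from h import *
move(-172,82,25,0)"
```

```text
t 20.6 dryer [-178.5   71.3] z 26.6 yaw 0.9 tilt 0.4 F [-0.3 -0.8 -0.1] open 42.7
total t [  1.6   6.6 -10.6] w [ 0.9  0.4 -0.2]
```

Request:
play_rows --increments '[{"tx": 1, "ty": 0, "tz": -6, "wx": 0.9, "wy": 0.4, "wz": -0.2, "grip": 0.5}, {"tx": 0.5, "ty": 0, "tz": -5, "wx": 0, "wy": 0, "wz": 0, "grip": 0.5}, {"tx": 0, "ty": 3, "tz": 0, "wx": 0, "wy": 0, "wz": 0, "grip": 0.5}, {"tx": 0, "ty": 4, "tz": 0, "wx": 0, "wy": 0, "wz": 0, "grip": 0.5}, {"tx": 0, "ty": 5, "tz": 0, "wx": 0, "wy": 0, "wz": 0, "grip": 0.5}, {"tx": 0, "ty": 5, "tz": 1, "wx": 0, "wy": 0, "wz": 0, "grip": 0.5}]'

```text
time_s: 21.2
position: [0.4468, -0.1398, 0.027]
eef_rot: [[0.002, -0.063, 0.998], [-0.003, 0.998, 0.063], [-1.0, -0.003, 0.002]]
contact_force: [-0.9, -0.7, -1.3]
opening: 0.0429
```

```bash
python3 -c "
from h import *
st()
s=report('top')
s=ctrl.snapshot('wrist');save('w19.png',s['img'])"
```

```text
t 21.2 dryer [-161.5   81.3] z 27.0 yaw -0.2 tilt 0.2 F [-0.9 -0.7 -1.3] open 42.9
top sq ctr [ 64.4 -94.8] size [103.4 101.4] yaw -1.0 corners [[13.0, -146.0], [114.0, -147.0], [116.0, -44.0], [15.0, -42.0]]
top ob ctr [-109.3   82.3] size [ 68.7 149.6] yaw 3.4 corners [[-148.0, 155.0], [-139.0, 6.0], [-71.0, 10.0], [-79.0, 159.0]]
```

View pics/w19.png

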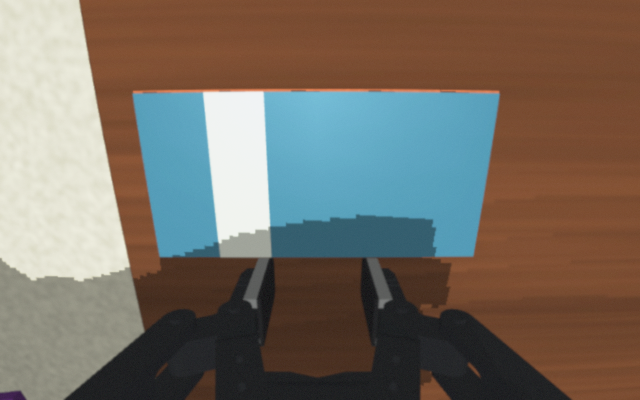

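The tile is now square to the fingers (rear edge level at row 257). Pushing obliquely to bring y from 83 to 69.

Request:
play_rows --increments '[{"tx": 1, "ty": 4, "tz": 0.5, "wx": -0.2, "wy": 0.1, "wz": 0, "grip": 0.5}, {"tx": 0.5, "ty": 5, "tz": 1.5, "wx": 0, "wy": 0, "wz": 0, "grip": 0.5}, {"tx": 0, "ty": 5, "tz": 2, "wx": 0, "wy": 0, "wz": 0, "grip": 0.5}, {"tx": 0, "ty": 5, "tz": 2, "wx": 0, "wy": 0, "wz": 0, "grip": 0.5}, {"tx": 0, "ty": 5, "tz": 2, "wx": 0, "wy": 0, "wz": 0, "grip": 0.5}, {"tx": 0, "ty": 5, "tz": 2, "wx": 0, "wy": 0, "wz": 0, "grip": 0.5}, {"tx": 0, "ty": 0, "tz": 0, "wx": 0, "wy": 0, "wz": 0, "grip": 0.5}]'

```text
time_s: 22.0
position: [0.456, -0.1075, 0.0254]
eef_rot: [[-0.0, -0.068, 0.998], [-0.004, 0.998, 0.068], [-1.0, -0.004, -0.0]]
contact_force: [0.8, -0.2, -0.5]
opening: 0.0424
```

```bash
python3 -c "
from h import *
st()
s=report('top')
s=ctrl.snapshot('wrist');save('w20.png',s['img'])"
```

```text
t 22.0 dryer [-129.9   70. ] z 25.4 yaw 0.1 tilt 0.21 F [ 0.8 -0.2 -0.5] open 42.4
top sq ctr [ 64.4 -94.8] size [103.4 101.4] yaw -1.0 corners [[13.0, -146.0], [114.0, -147.0], [116.0, -44.0], [15.0, -42.0]]
top ob ctr [-81.9  71.9] size [146.6  71.5] yaw -0.0 corners [[-118.0, -1.0], [-46.0, -1.0], [-46.0, 145.0], [-118.0, 145.0]]
```

View pics/w20.png

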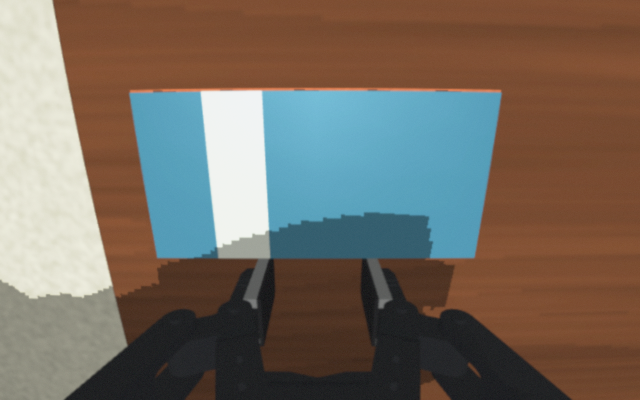

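Request:
play_rows --increments '[{"tx": 0, "ty": 4, "tz": 0.5, "wx": 0, "wy": 0, "wz": 0, "grip": 0.5}, {"tx": 0, "ty": 5, "tz": 1, "wx": 0, "wy": 0, "wz": 0, "grip": 0.5}, {"tx": 0, "ty": 5, "tz": 1, "wx": 0, "wy": 0, "wz": 0, "grip": 0.5}, {"tx": 0, "ty": 5, "tz": 0.5, "wx": 0, "wy": 0, "wz": 0, "grip": 0.5}, {"tx": 0, "ty": 5, "tz": 0, "wx": 0, "wy": 0, "wz": 0, "grip": 0.5}, {"tx": 0, "ty": 5, "tz": 0, "wx": 0, "wy": 0, "wz": 0, "grip": 0.5}, {"tx": 0, "ty": 4, "tz": 0, "wx": 0, "wy": 0, "wz": 0, "grip": 0.5}, {"tx": 0, "ty": 0, "tz": 0, "wx": 0, "wy": 0, "wz": 0, "grip": 0.5}]'

```text
time_s: 22.9
position: [0.4565, -0.0723, 0.0252]
eef_rot: [[-0.0, -0.067, 0.998], [-0.004, 0.998, 0.067], [-1.0, -0.004, -0.0]]
contact_force: [-0.5, -0.2, 0.6]
opening: 0.0426
```

```bash
python3 -c "
from h import *
st()
s=report('top')
s=ctrl.snapshot('wrist');save('w21.png',s['img'])"
```

```text
t 22.9 dryer [-94.9  67.1] z 25.2 yaw 0.0 tilt 0.22 F [-0.5 -0.2  0.6] open 42.6
top sq ctr [ 64.4 -94.7] size [103.3 101.4] yaw -1.0 corners [[13.0, -145.0], [114.0, -147.0], [116.0, -44.0], [15.0, -42.0]]
top ob ctr [-44.6  67.2] size [ 69.8 149.1] yaw 1.2 corners [[-81.0, 141.0], [-78.0, -8.0], [-8.0, -7.0], [-11.0, 143.0]]
```

View pics/w21.png

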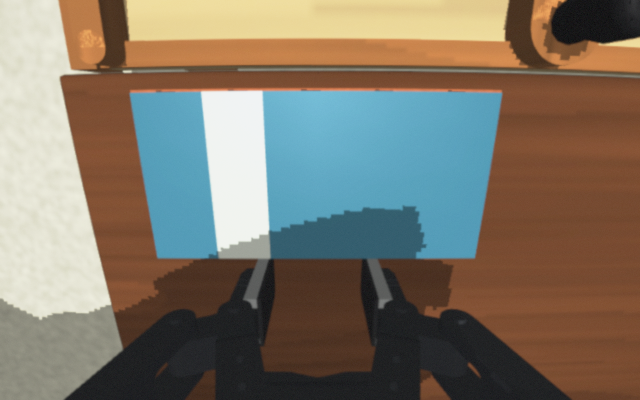

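```bash
python3 -c "
from h import *
s=ctrl.snapshot('wrist')
print('tile',tod(plane(s,[[131,92],[501,92],[157,258],[475,258]],.034)))
print('board',tod(plane(s,[[63,75]],.024)),'rails',tod(plane(s,[[128,20],[507,20]],.0375)))
"
```

```text
tile [[ -9.62413446 141.35116649]
 [ -9.38030138  -6.11648497]
 [-83.1904062  142.07094146]
 [-82.85973087  -6.91051766]]
board [[ -1.78022825 175.98643761]] rails [[ 15.56723745 136.57288164]
 [ 15.80323001  -2.47875823]]
```

Request:
play_rows --increments '[{"tx": 0, "ty": 5, "tz": -0.5, "wx": 0, "wy": 0, "wz": 0, "grip": 0.5}, {"tx": 0, "ty": 6, "tz": 0, "wx": 0, "wy": 0, "wz": 0, "grip": 0.5}, {"tx": 0, "ty": 6, "tz": 0, "wx": 0, "wy": 0, "wz": 0, "grip": 0.5}, {"tx": 0, "ty": 6, "tz": 0, "wx": 0, "wy": 0, "wz": 0, "grip": 0.5}, {"tx": 0, "ty": 0, "tz": 0, "wx": 0, "wy": 0, "wz": 0, "grip": 0.5}]'

```text
time_s: 23.55
position: [0.4544, -0.0487, 0.0252]
eef_rot: [[-0.0, -0.065, 0.998], [-0.004, 0.998, 0.065], [-1.0, -0.004, -0.0]]
contact_force: [-0.3, -0.3, -0.2]
opening: 0.0425
```

```bash
python3 -c "
from h import *
st()
s=report('top');save('t22.png',cv2.resize(s['img'][115:240,225:410],None,fx=4,fy=4,interpolation=cv2.INTER_CUBIC))
s=ctrl.snapshot('wrist');save('w22.png',s['img'])"
```

```text
t 23.55 dryer [-71.2  67.7] z 25.2 yaw -0.1 tilt 0.25 F [-0.3 -0.3 -0.2] open 42.5
top sq ctr [ 64.4 -94.7] size [103.4 101.4] yaw -0.9 corners [[13.0, -146.0], [114.0, -147.0], [116.0, -44.0], [15.0, -42.0]]
top ob ctr [-18.4  70.1] size [ 68.3 147.1] yaw 4.8 corners [[-59.0, 141.0], [-46.0, -6.0], [22.0, -0.0], [10.0, 146.0]]
```

View pics/w22.png

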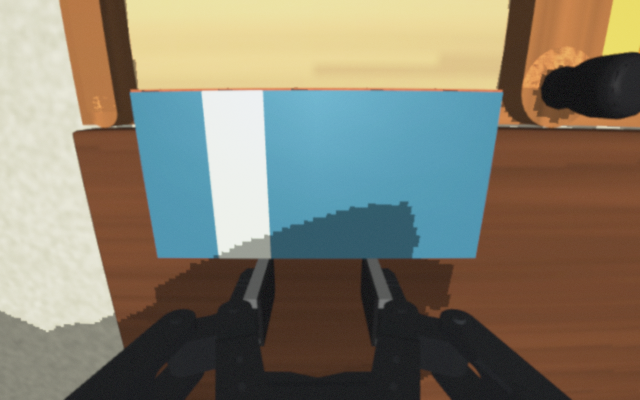

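View pics/t22.png

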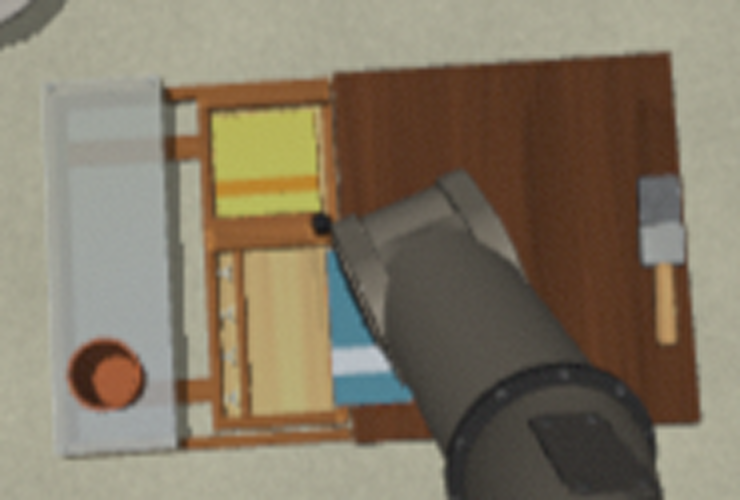

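The tile's leading edge is on the lip between the rails (px 131–502). Continuing.

Request:
play_rows --increments '[{"tx": 0, "ty": 5, "tz": 0, "wx": -0.1, "wy": 0, "wz": 0, "grip": 0.5}, {"tx": 0, "ty": 6, "tz": 0, "wx": 0, "wy": 0, "wz": 0, "grip": 0.5}, {"tx": 0, "ty": 6, "tz": 0, "wx": 0, "wy": 0, "wz": 0, "grip": 0.5}, {"tx": 0, "ty": 6, "tz": 0, "wx": 0, "wy": 0, "wz": 0, "grip": 0.5}, {"tx": 0, "ty": 6, "tz": 0, "wx": 0, "wy": 0, "wz": 0, "grip": 0.5}, {"tx": 0, "ty": 6, "tz": 0, "wx": 0, "wy": 0, "wz": 0, "grip": 0.5}, {"tx": 0, "ty": 6, "tz": 0, "wx": 0, "wy": 0, "wz": 0, "grip": 0.5}, {"tx": 0, "ty": 6, "tz": 0, "wx": 0, "wy": 0, "wz": 0, "grip": 0.5}, {"tx": 0, "ty": 0, "tz": 0, "wx": 0, "wy": 0, "wz": 0, "grip": 0.5}]'

```text
time_s: 24.55
position: [0.4511, 0.0013, 0.025]
eef_rot: [[0.0, -0.066, 0.998], [-0.005, 0.998, 0.066], [-1.0, -0.005, -0.0]]
contact_force: [-0.7, 0.1, -0.4]
opening: 0.0427
```

```bash
python3 -c "
from h import *
st()
s=ctrl.snapshot('wrist');save('w23.png',s['img'])"
```

```text
t 24.55 dryer [-21.   67.7] z 25.0 yaw -0.0 tilt 0.29 F [-0.7  0.1 -0.4] open 42.7
```

View pics/w23.png

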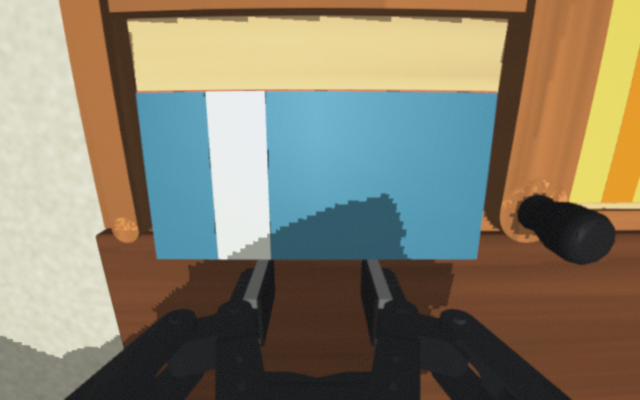

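Request:
play_rows --increments '[{"tx": 0, "ty": 4, "tz": 0, "wx": 0, "wy": 0, "wz": 0, "grip": 0.5}, {"tx": 0, "ty": 5, "tz": 0, "wx": 0, "wy": 0, "wz": 0, "grip": 0.5}, {"tx": 0, "ty": 5, "tz": 0, "wx": 0, "wy": 0, "wz": 0, "grip": 0.5}, {"tx": 0, "ty": 5, "tz": 0, "wx": 0, "wy": 0, "wz": 0, "grip": 0.5}, {"tx": 0, "ty": 4, "tz": 0, "wx": 0, "wy": 0, "wz": 0, "grip": 0.5}, {"tx": 0, "ty": 0, "tz": 0, "wx": 0, "wy": 0, "wz": 0, "grip": 0.5}]'

```text
time_s: 25.2
position: [0.4489, 0.0259, 0.0245]
eef_rot: [[-0.001, -0.066, 0.998], [-0.005, 0.998, 0.066], [-1.0, -0.005, -0.001]]
contact_force: [-0.0, -1.1, 1.2]
opening: 0.0426
```

```bash
python3 -c "
from h import *
st()
s=ctrl.snapshot('wrist');save('w24.png',s['img'])"
```

```text
t 25.2 dryer [ 3.6 68.2] z 24.5 yaw -0.0 tilt 0.28 F [-0.  -1.1  1.2] open 42.6
```

View pics/w24.png

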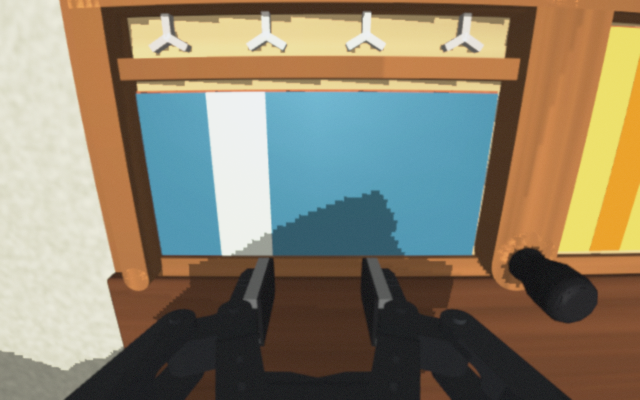

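The oblong is in its bay too (px 137–497 by 92–255), with the stop and stilts clear behind it. Retreating, shutting the fingers and lining up in front of the knob.

Request:
play_rows --increments '[{"tx": 0, "ty": -12, "tz": 0, "wx": 0, "wy": 0, "wz": 0, "grip": 0.5}, {"tx": -25, "ty": -15, "tz": 0, "wx": 0, "wy": 0, "wz": 0, "grip": 0.7}, {"tx": -30, "ty": -12, "tz": 15, "wx": 0, "wy": 0, "wz": 0, "grip": 1}, {"tx": -10, "ty": 0, "tz": 28, "wx": 0, "wy": 0, "wz": 0, "grip": 1}, {"tx": 0, "ty": 0, "tz": 28, "wx": 0, "wy": 0, "wz": 0, "grip": 1}, {"tx": 0, "ty": 0, "tz": 18, "wx": 0, "wy": 0, "wz": 0, "grip": 1}, {"tx": 0, "ty": 0, "tz": 0, "wx": 0, "wy": 0, "wz": 0, "grip": 1}, {"tx": 0, "ty": 0, "tz": 0, "wx": 0, "wy": 0, "wz": 0, "grip": 1}]'

```text
time_s: 26.05
position: [0.5425, -0.0167, 0.0919]
eef_rot: [[-0.002, -0.062, 0.998], [-0.006, 0.998, 0.062], [-1.0, -0.006, -0.003]]
contact_force: [-0.3, 0.4, 0.0]
opening: -0.0002
```

```bash
python3 -c "
from h import *
move(-30,-26,50,0)
s=report('top',(.0295,.0295));save('t25.png',cv2.resize(s['img'][115:240,225:410],None,fx=4,fy=4,interpolation=cv2.INTER_CUBIC))
s=report('side',(.0295,.0295));save('s25.png',cv2.resize(s['img'][185:285,215:370],None,fx=5,fy=5,interpolation=cv2.INTER_CUBIC))
s=ctrl.snapshot('wrist');save('w25.png',s['img'])"
```

```text
t 26.05 dryer [-45.1 -22.4] z 91.9 yaw -0.3 tilt 0.36 F [-0.3  0.4  0. ] open -0.2
total t [41.8 15.4  3.7] w [-0.3 -0.2  0.3]
top sq ctr [ 65.6 -94.9] size [100.  102.5] yaw 1.2 corners [[15.0, -45.0], [17.0, -147.0], [117.0, -145.0], [114.0, -43.0]]
top ob ctr [51.3 69.3] size [145.5  72.5] yaw -0.2 corners [[15.0, -3.0], [87.0, -3.0], [88.0, 142.0], [15.0, 142.0]]
side sq ctr [  62.1 -111.5] size [55.3 83.8] yaw -0.1 corners [[20.0, -139.0], [104.0, -139.0], [104.0, -84.0], [20.0, -84.0]]
side ob ctr [50.5 69.6] size [ 68.5 143.5] yaw 0.5 corners [[16.0, 141.0], [17.0, -2.0], [85.0, -2.0], [84.0, 142.0]]
```

View pics/w25.png

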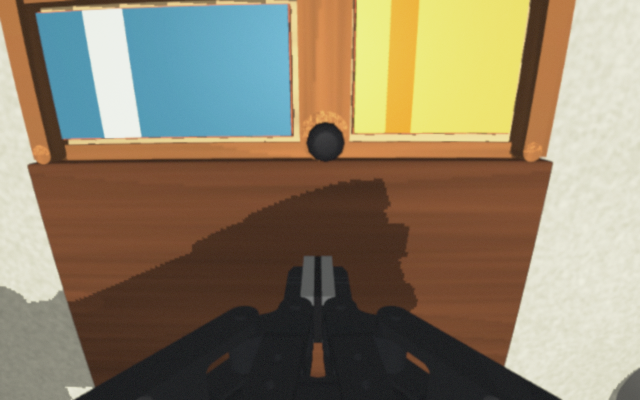

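View pics/s25.png

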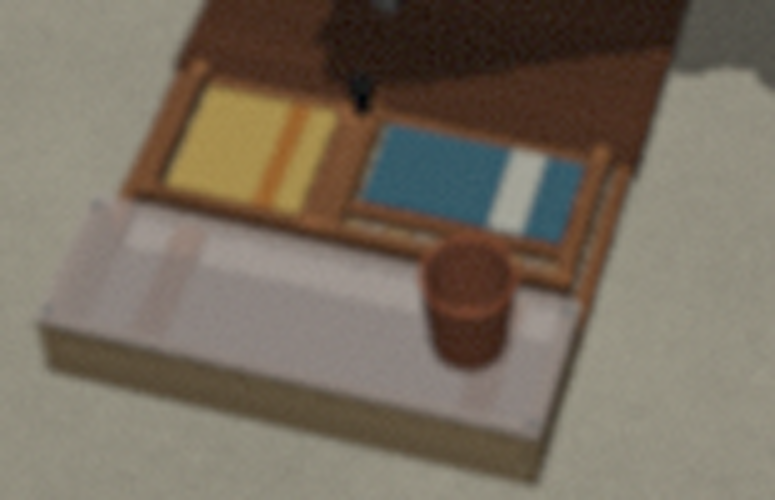

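Both tiles lie flat inside their bays, with floor visible behind the lip: blue at (51,69) and yellow at about (65,−95), against bay centres (51.5,69) and (64,−94). Next, the tray goes home.

Request:
play_rows --increments '[{"tx": 20, "ty": 6, "tz": 3, "wx": -0.3, "wy": -0.2, "wz": 0.3, "grip": 1}, {"tx": 15, "ty": 6, "tz": 1, "wx": 0, "wy": 0, "wz": 0, "grip": 1}, {"tx": 5, "ty": 3, "tz": 0, "wx": 0, "wy": 0, "wz": 0, "grip": 1}, {"tx": 0, "ty": 0, "tz": 0, "wx": 0, "wy": 0, "wz": 0, "grip": 1}]'

```text
time_s: 26.6
position: [0.5434, -0.0012, 0.0507]
eef_rot: [[0.0, -0.067, 0.998], [-0.002, 0.998, 0.067], [-1.0, -0.002, 0.0]]
contact_force: [0.7, 0.6, 0.5]
opening: -0.0
```

```bash
python3 -c "
from h import *
move(-6,-26,50,0)"
```

```text
t 26.6 dryer [-29.7 -24.3] z 50.7 yaw 0.1 tilt 0.09 F [0.7 0.6 0.5] open -0.0
total t [ 0.7 23.7  1.7] w [0.1 0.  0.1]
```

Request:
play_rows --increments '[{"tx": 0, "ty": 6, "tz": 1, "wx": 0, "wy": 0, "wz": 0, "grip": 1}, {"tx": 0, "ty": 6, "tz": 0.5, "wx": 0, "wy": 0, "wz": 0, "grip": 1}, {"tx": 0, "ty": 5, "tz": 0, "wx": 0, "wy": 0, "wz": 0, "grip": 1}, {"tx": 0, "ty": 3, "tz": 0, "wx": 0, "wy": 0, "wz": 0, "grip": 1}, {"tx": 0, "ty": 4, "tz": 0, "wx": 0, "wy": 0, "wz": 0, "grip": 1}, {"tx": 0, "ty": 5, "tz": 0, "wx": 0, "wy": 0, "wz": 0, "grip": 1}, {"tx": 0, "ty": 6, "tz": 0, "wx": 0, "wy": 0, "wz": 0, "grip": 1}, {"tx": 0, "ty": 6, "tz": 0, "wx": 0, "wy": 0, "wz": 0, "grip": 1}, {"tx": 0, "ty": 6, "tz": 0, "wx": 0, "wy": 0, "wz": 0, "grip": 1}, {"tx": 0, "ty": 6, "tz": 0, "wx": 0, "wy": 0, "wz": 0, "grip": 1}, {"tx": 0, "ty": 6, "tz": 0, "wx": 0, "wy": 0, "wz": 0, "grip": 1}, {"tx": 0, "ty": 6, "tz": 0, "wx": 0, "wy": 0, "wz": 0, "grip": 1}]'

```text
time_s: 27.8
position: [0.5413, 0.0607, 0.0523]
eef_rot: [[0.001, -0.061, 0.998], [-0.01, 0.998, 0.061], [-1.0, -0.01, 0.001]]
contact_force: [1.0, -6.1, 0.7]
opening: -0.0
```

```bash
python3 -c "
from h import *
st()
s=ctrl.snapshot('wrist');save('w26.png',s['img'])"
```

```text
t 27.8 dryer [ 32.3 -26.3] z 52.3 yaw -0.3 tilt 0.6 F [ 1.  -6.1  0.7] open -0.0
```

View pics/w26.png

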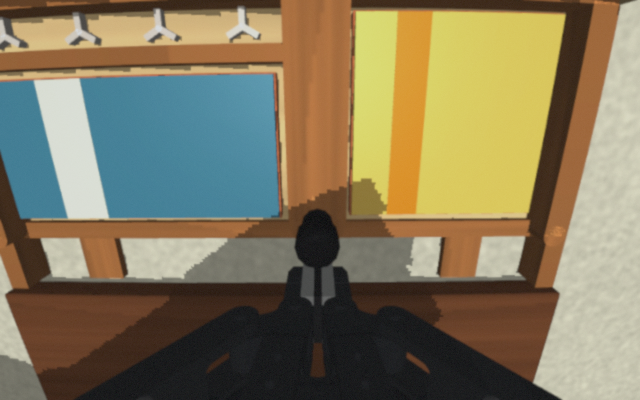

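The tray slides in with both tiles riding in place. The knob is centred on the fingers at (318,240). On to home.

Request:
play_rows --increments '[{"tx": 0, "ty": 6, "tz": 0, "wx": -0.3, "wy": 0, "wz": 0.3, "grip": 1}, {"tx": 0, "ty": 7, "tz": 0, "wx": 0, "wy": 0, "wz": 0.2, "grip": 1}, {"tx": 0, "ty": 7, "tz": 0, "wx": 0, "wy": 0, "wz": 0, "grip": 1}, {"tx": 0, "ty": 7, "tz": 0, "wx": 0, "wy": 0, "wz": 0, "grip": 1}, {"tx": 0, "ty": 7, "tz": 0, "wx": 0, "wy": 0, "wz": 0, "grip": 1}, {"tx": 0, "ty": 7, "tz": 0, "wx": 0, "wy": 0, "wz": 0, "grip": 1}, {"tx": 0, "ty": 7, "tz": 0, "wx": 0, "wy": 0, "wz": 0, "grip": 1}, {"tx": 0, "ty": 7, "tz": 0, "wx": 0, "wy": 0, "wz": 0, "grip": 1}, {"tx": 0, "ty": 6, "tz": 0, "wx": 0, "wy": 0, "wz": 0, "grip": 1}, {"tx": 0, "ty": 5, "tz": 0, "wx": 0, "wy": 0, "wz": 0, "grip": 1}]'

```text
time_s: 28.85
position: [0.5373, 0.1208, 0.0523]
eef_rot: [[-0.001, -0.059, 0.998], [-0.011, 0.998, 0.059], [-1.0, -0.011, -0.001]]
contact_force: [0.5, -4.8, 1.8]
opening: 0.0002
```

```bash
python3 -c "
from h import *
st()"
```

```text
t 28.85 dryer [ 92.5 -26.3] z 52.3 yaw -0.4 tilt 0.65 F [ 0.5 -4.8  1.8] open 0.2
```

Request:
play_rows --increments '[{"tx": 0, "ty": 5, "tz": 0, "wx": -0.3, "wy": 0, "wz": 0.3, "grip": 1}, {"tx": 0, "ty": 5, "tz": 0, "wx": 0, "wy": 0, "wz": 0, "grip": 1}, {"tx": 0, "ty": 5, "tz": 0, "wx": 0, "wy": 0, "wz": 0, "grip": 1}, {"tx": 0, "ty": 4, "tz": 0, "wx": 0, "wy": 0, "wz": 0, "grip": 1}, {"tx": 0, "ty": 4, "tz": 0, "wx": 0, "wy": 0, "wz": 0, "grip": 1}]'

```text
time_s: 29.35
position: [0.536, 0.1412, 0.0522]
eef_rot: [[-0.001, -0.062, 0.998], [-0.01, 0.998, 0.062], [-1.0, -0.01, -0.002]]
contact_force: [0.8, -5.8, 3.4]
opening: -0.0001
```

```bash
python3 -c "
from h import *
st()"
```

```text
t 29.35 dryer [112.9 -26.4] z 52.2 yaw -0.3 tilt 0.6 F [ 0.8 -5.8  3.4] open -0.1
```

Request:
play_rows --increments '[{"tx": 0, "ty": 4, "tz": 0, "wx": 0, "wy": 0, "wz": 0, "grip": 1}, {"tx": 0, "ty": 4, "tz": 0, "wx": 0, "wy": 0, "wz": 0, "grip": 1}, {"tx": 0, "ty": 4, "tz": 0, "wx": 0, "wy": 0, "wz": 0, "grip": 1}]'

```text
time_s: 29.65
position: [0.5358, 0.1432, 0.0522]
eef_rot: [[-0.004, -0.055, 0.998], [-0.024, 0.998, 0.055], [-1.0, -0.024, -0.005]]
contact_force: [-0.5, -23.8, 13.3]
opening: -0.0003
```

```bash
python3 -c "
from h import *
st()
s=ctrl.snapshot('wrist');save('w27.png',s['img'])"
```

```text
t 29.65 dryer [115.  -26.3] z 52.2 yaw -0.7 tilt 1.4 F [ -0.5 -23.8  13.3] open -0.3
```

View pics/w27.png

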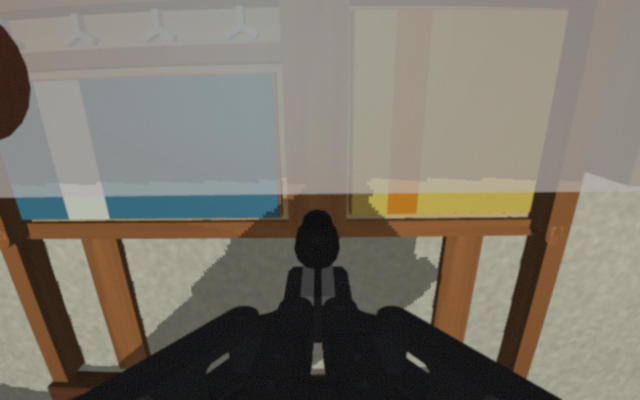

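The force jumped to 24 N with the knob at x ≈ 135, so the tray is at its home stop. Backing off and up.

Request:
play_rows --increments '[{"tx": 0, "ty": -8, "tz": 0, "wx": 0.5, "wy": 0, "wz": -1, "grip": 1}, {"tx": 0, "ty": -20, "tz": 0, "wx": 0, "wy": 0, "wz": 0, "grip": 1}, {"tx": -25, "ty": -25, "tz": 0, "wx": 0, "wy": 0, "wz": 0, "grip": 1}, {"tx": -40, "ty": -35, "tz": 0, "wx": 0, "wy": 0, "wz": 0, "grip": 1}, {"tx": -40, "ty": -40, "tz": 0, "wx": 0, "wy": 0, "wz": 0, "grip": 1}, {"tx": -30, "ty": -40, "tz": 0, "wx": 0, "wy": 0, "wz": 0, "grip": 1}, {"tx": 0, "ty": -40, "tz": 0, "wx": 0, "wy": 0, "wz": 0, "grip": 1}, {"tx": 0, "ty": -20, "tz": 0, "wx": 0, "wy": 0, "wz": 0, "grip": 1}, {"tx": 0, "ty": 0, "tz": 0, "wx": 0, "wy": 0, "wz": 0, "grip": 1}, {"tx": 0, "ty": 0, "tz": 0, "wx": 0, "wy": 0, "wz": 0, "grip": 1}]'

```text
time_s: 30.7
position: [0.5474, -0.0788, 0.1973]
eef_rot: [[-0.0, -0.048, 0.999], [-0.042, 0.998, 0.048], [-0.999, -0.042, -0.002]]
contact_force: [-0.1, 1.2, 0.9]
opening: 0.0003
```

```bash
python3 -c "
from h import *
st()
s=ctrl.snapshot('top');save('t28.png',cv2.resize(s['img'][115:240,225:410],None,fx=4,fy=4,interpolation=cv2.INTER_CUBIC))
s=ctrl.snapshot('side');save('s28.png',s['img'])
k=(s['img'].max(2)<60)
s=ctrl.snapshot('wrist');save('w28.png',s['img'])
print(tod(plane(s,[[0,0]],.02)))"
```

```text
t 30.7 dryer [-107.4  -23.1] z 197.3 yaw -1.1 tilt 2.42 F [-0.1  1.2  0.9] open 0.3
[[ 64.27294861 259.51008208]]
```

View pics/t28.png

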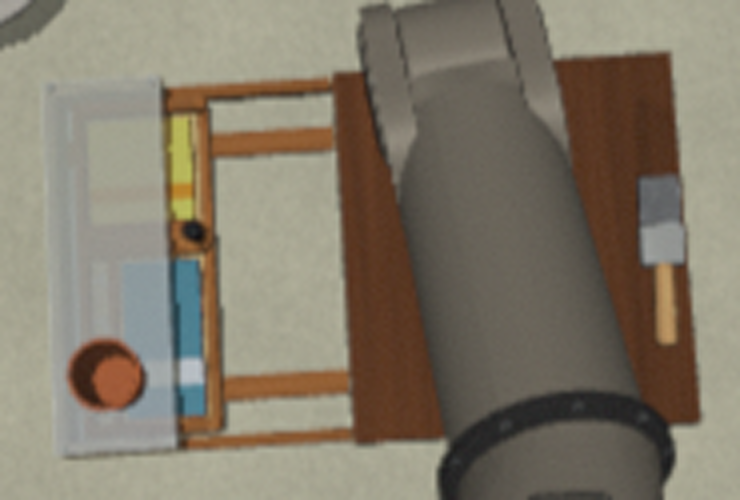

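View pics/s28.png

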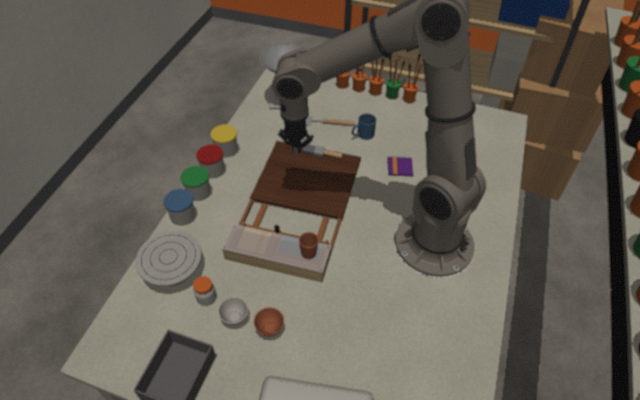

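View pics/w28.png

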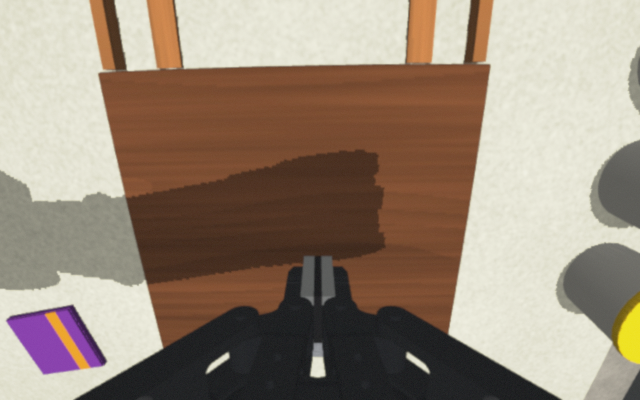

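```bash
python3 -c "
from h import *
s=ctrl.snapshot('top');hsv=cv2.cvtColor(s['img'],cv2.COLOR_RGB2HSV);yy,xx=np.nonzero((hsv[...,2]<60)&(hsv[...,1]<110))
sel=(abs(xx-273)<7)&(abs(yy-173)<7);print(sel.sum(),tod(plane(s,[[xx[sel].mean(),yy[sel].mean()]],.0715)))
# lip front edge at top view col profile across
P=proj(s,[np.r_[tow(x,60),.0235] for x in np.arange(104,130,2)]).round().astype(int)
for x,(u,v) in zip(np.arange(104,130,2),P): print(x,s['img'][v,u].tolist())
"
```

```text
16 [[133.78911778 -23.78418246]]
104 [165, 164, 145]
106 [165, 164, 145]
108 [168, 168, 148]
110 [168, 168, 148]
112 [160, 159, 140]
114 [160, 159, 140]
116 [104, 101, 90]
118 [104, 101, 90]
120 [103, 77, 55]
122 [133, 86, 45]
124 [133, 86, 45]
126 [140, 98, 60]
128 [140, 98, 60]
```

```bash
python3 -c "
from h import *
print(ctrl.sign_off());st()"
```

```text
the job is handed in; nothing more can be done
None
the job is handed in; nothing more can be done
```

The job is done and handed in at about 31 s of the 64 s allowed. I gripped the knob and drew the tray out to its stop. I then pushed the square tile and the oblong tile along the board and over the lip into their compartments. Last, I pushed the tray home by the knob.

**Last checks:**
- **Tray:** it met its home stop at about 24 N. From the top view, the lip's front edge is at dryer x about 120 mm and the knob at 134 mm (135 expected).
- **Tiles:** before the tray went in, the top view put the square tile at (65, −95) mm and the oblong at (51, 69) mm. Their compartment centres are (64, −94) and (51.5, 69). Both looked flat, with floor visible behind the lip, and they still looked in place under the cover afterwards.
- **Other objects:** the beaker, brush and the other things appeared unmoved in the pictures. I did not measure them.

**What went wrong or disagreed:**
- The first grip on the knob sat too high on its dome, so I gripped again 7 mm lower before pulling.
- The square tile drifted about 10 mm sideways while it was being straightened. I nudged it back with the shut fingers on its edge.
- Some views were unreliable: the side camera saw only part of the square tile, and one top reading of it mixed in the yellowish compartment floor. I went by the wrist view there.
- For the oblong, the wrist and top views differed by about 2 mm across the tray.

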